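Shut the lens baskets in the rinse carousel and crank it round

TASK

Load the lens rinse carousel: stand every steel lens basket upright in a cup of its own, put a white cap over each loaded cup all the way down and turn it clockwise to its stop so that it is locked. Once all of them are locked, crank the carousel through one full turn, either way, until the crank is back at the black pointer with everything still shut; leave the spectacle case, remote and bottle alone.

Things in the scene. Friction and masses are not known exactly. Their poses are not given: they have to be found in the camera images.
- basket0: Lens basket: closed upright steel cylinder with slotted sides and a flat slotted top, 41 mm in diameter (a 43 mm bead at 41 to 44 mm height), 62 mm high, about 0.12 kg, heavier at the foot. Origin: centre of its underside; z up. One of the three may be absent (its pose is None).
- basket1: Lens basket: closed upright steel cylinder with slotted sides and a flat slotted top, 41 mm in diameter (a 43 mm bead at 41 to 44 mm height), 62 mm high, about 0.12 kg, heavier at the foot. Origin: centre of its underside; z up. One of the three may be absent (its pose is None).
- basket2: Lens basket: closed upright steel cylinder with slotted sides and a flat slotted top, 41 mm in diameter (a 43 mm bead at 41 to 44 mm height), 62 mm high, about 0.12 kg, heavier at the foot. Origin: centre of its underside; z up. One of the three may be absent (its pose is None).
- cap0: Twist cap: white round hollow shell, open below, 77 mm across outside, 71 mm inside, 71 mm deep inside; its flat top, 75 mm above the lower edge, carries a straight bar handle 54 mm long (along x), 12 mm wide (y), from 75 to 101 mm height, to be pinched from above. About 0.13 kg. Origin: centre of the lower edge; z up.
- cap1: Twist cap, just like cap0 in shape and axes. Every cap has two inward teeth at its lower edge, at +x and -x (in line with the handle), 10 mm wide and 4 mm high, their inner faces 28.5 mm from the axis; a half turn makes no difference, and any cap fits any cup.
- cap2: Twist cap, just like cap0 and cap1 in shape, axes and teeth.
- cup0 (a point): Cup (lower half of a canister) fixed on the carousel, 75 mm from its axis; its x axis points straight outward from the hub. This point: centre of its foot, on the carousel's top face, 42 mm above the table; z up. Bore 46 mm, floor at z = 4 mm, rim at 26 mm, outer wall 52 mm across. At +x and -x a lug 18 mm wide juts out to 32 mm from the axis at z = 7 to 11 mm.
- cup1 (a point): Cup just like cup0. How a cap fits: set down with its handle crosswise (30 to 140 deg anticlockwise from the cup's x, seen from above; half turns alike) it slips past the lugs until its lower edge stands on the carousel, cap origin at this point. Set down with its handle in line with x it rests on the lugs, 11 mm too high.
- cup2 (a point): Cup just like cup0. How a cap locks: turned clockwise (from above) once it is fully down, its teeth go under the lugs, and a stop under each lug halts it when its handle lies along the cup's x (a few degrees beyond), that is, along the line from the hub through the cup.
- station: Fixed round white housing of the carousel, 290 mm in diameter. Origin: on the table, on the carousel's axis. Its x axis points to a small black pointer on the housing's edge.
- carousel (a joint): Angle of the carousel (a flat aluminium wheel 270 mm in diameter, upright axis, carrying three cups and the crank). 0 at the start, with the crank at the pointer; anticlockwise from above is positive; free to turn about 7.5 rad either way. Friction about 0.3 N m holds it where it is left.
- crank (a point): Grip point of the crank: upright black sleeve 24 mm in diameter that spins freely on its post, 108 mm from the carousel's axis, between two cups. The sleeve reaches from 92 to 134 mm above the table; this point is on its axis, 116 mm above the table.
- pointer (a point): Top of the black pointer on the housing's edge, 146 mm from the carousel's axis, 48 mm above the table.
- case: Blue spectacle case, 65 x 160 x 45 mm, bystander. Origin: centre of its underside.
- remote: Black remote control, 45 x 160 x 18 mm, bystander. Origin: centre of its underside.
- spray: Bottle of lens cleaner, 48 mm in diameter, 130 mm high, bystander. Origin: centre of its underside.
Mind the look-alikes: they are no part of the job. What is shaped like the basket0 but pink, red or turquoise is not meant.

How it is judged:
By the outcome, as a careful person would: the job done as asked, in the order asked, and still so for the second after the job is handed in, with the robot touching nothing.
Of basket0, basket1, basket2 only 2 to 3 are there at a start; the rules pass over those that are not, and their reading is None.
At some moment in a run one of basket0, basket1, basket2, cap0, cap1, cap2 may be knocked a few centimetres aside while the robot is not near it.
It also fails if it takes over 210 s, if anything falls off the work surface, if the arm or the gripper's body presses on something with over 40 N, if the wrist force passes 120 N, or if a joint passes its speed limit or range.

ROBOT

A 6-joint arm with a two-finger parallel gripper is mounted at the origin on the work surface. World frame = base frame: x ahead of the robot, y to its left, z up, the work surface at z = 0. Lengths are in m, angles in rad, forces in N, time in s.
With the tool pointing down it reaches from about 0.25 to 0.725 m from the base axis. Payload 4 kg.
Tool frame: the origin (TCP) lies midway between the tips of the shut fingers; the grasp point (between the pads) lies 19 mm behind it; z points along the fingers, y is the line along which they close (so a half turn about z gives the same grasp; the last joint's range is limited). The gripper opens to 85 mm and grips with 20 to 120 N. Pads are 22 mm wide; open, the fingers measure 114 mm over their backs; the gripper's body (76 mm by 85 mm) begins 54 mm behind the grasp point. The pads swing forward as they close: fully open they stand 13 mm farther back than shut.
Start: joints at [-1.245, 0.241, 0.005, 1.335, 0, 1.571], TCP at [0.16, -0.474, 0.231] pointing down, gripper open.
Joint ranges: [-2.72, 2.72], [-1.05, 1.87], [-1.09, 1.28], [-1.99, 2.15], [-1.42, 1.44], [-3.14, 3.14]. Speed limits (rad/s): [2.79, 2.79, 3.14, 3.14, 3.14, 3.14].

INTERFACE

Orientations are given as a unit quaternion [x, y, z, w].
In Python, from workcell import bot, camera, job_done gives the robot as it stands.
- The arm moves only by the tool carry_out, never from a script. Its argument "plan" is a list of rows, each an object of numbers: "dx", "dy", "dz": the shift along the tool's x, y, z in mm; "twist": the turn about the tool's z in degrees; "fingers": the closure, from -1 (fully open) to 1 (shut). In form: [{"dx": .., "dy": .., "dz": .., "twist": .., "fingers": ..}, ...]. A call has exactly 5 rows; each row is the pose to reach, as a shift and turn from the pose commanded when the call began, along the tool's axes at that moment; what a row does not reach only later rows make up. A row lasts 1/12 s, in which the tool goes at most 41.7 mm and 7.16 degrees, less where a joint would pass 70% of its speed; a pose out of reach is approached as far as the arm can. A call with a gripper value outside its range is refused whole. The fingers move at their own pace and stop on an object; the grip force is fixed at half the most. Time passes only in rows, so rows that repeat a pose let the fingers close, or fill a call up. It gives the time, the measured TCP pose, the force, the opening and the grip force at its end, in the units of the state.
- bot.get_obs(): the state, without advancing time (a new reading comes with each control period).
- camera(name): name is "scene" or "top" or "wrist"; returns a dict with "image" (420x560x3 uint8, red, green, blue), "intrinsics" (3x3 intrinsics, pixels), "distortion" ([k1, k2, p1, p2, k3] as OpenCV has them; the pictures are not rectified), "eye" and "attitude" of the camera in the world. Camera axes: x right, y down, z forward; pixel columns grow to the right and rows downward; lengths in m; the calibration is good to about 2 mm. A picture is of the moment at which its call begins. There is no depth.
- job_done(): hands the job in; it is judged then, once.
The state is a dict: "clock": time; "joint_pos": joint angles; "joint_vel": joint speeds; "tau": joint torques, N m; "eef_pos": TCP position; "tool_rot": TCP orientation; "ft_force": force on the tool from outside, world axes, zero at the start; "ft_torque": the same for the moment, N m; "grip_width": finger opening in m; "grasp_force": force on a finger pad.
Only numpy, scipy, OpenCV 4.12 (cv2) and the standard library are available. Lean on these libraries where they do the work, as an engineer would, in place of code of your own. Each camera call takes 0.05 s, during which the arm holds its last target. There are 200 camera calls.

## Working session

There is one attempt and no reset: what is moved stays moved. The work goes in short steps, Python scripts to look and compute and a tool call to move; the robot and the scene stay as the last step left them, time stands still between calls to the robot, and variables do not carry over. Pictures are saved under pics/ and viewed, at most 14 in all, crops included, and the job is handed in when it is done.

Besides the shell and the picture viewer there is one more tool, called after "Request:" by a JSON object that holds its "api" and its "payload". carry_out: Moves the arm, as the interface text tells. Its arguments: {"type":"object","properties":{"plan":{"type":"array","items":{"type":"object","properties":{"dx":{"type":"number"},"dy":{"type":"number"},"dz":{"type":"number"},"twist":{"type":"number"},"fingers":{"type":"number"}}}}},"required":["plan"]}

```bash
ls; mkdir -p pics; python3 - <<'E'
from workcell import bot,camera
import cv2,numpy as np
o=bot.get_obs();print({k:np.round(v,3).tolist() for k,v in o.items()})
for n in ("scene","top"):
    c=camera(n);cv2.imwrite(f"pics/{n}0.png",c["image"][:,:,::-1])
    np.save(f"{n}0.npy",c,allow_pickle=True)
    print(n,np.round(c["intrinsics"],1).tolist(),np.round(c["distortion"],3),np.round(c["eye"],3),np.round(c["attitude"],3).tolist())
E
```

```text
pics
{'clock': 0.0, 'joint_pos': [-1.245, 0.241, 0.004, 1.335, -0.0, 1.571], 'joint_vel': [-0.0, 0.002, 0.0, -0.0, -0.001, -0.002], 'tau': [0.0, -37.232, 25.241, 0.017, 0.0, -0.0], 'eef_pos': [0.16, -0.473, 0.23], 'tool_rot': [0.987, 0.162, -0.0, -0.001], 'ft_force': [0.518, 0.146, 0.563], 'ft_torque': [-0.052, 0.021, -0.003], 'grasp_force': 0.0, 'grip_width': 0.085}
scene [[388.5, 0.0, 280.7], [0.0, 388.5, 208.2], [0.0, 0.0, 1.0]] [0.03 0.   0.   0.   0.  ] [1.159 0.593 0.713] [0.359, 0.816, -0.42, -0.172]
top [[406.3, 0.0, 286.3], [0.0, 406.3, 213.6], [0.0, 0.0, 1.0]] [-0.117  0.     0.     0.     0.   ] [ 0.446 -0.006  0.988] [-0.697, 0.713, -0.054, 0.056]
```

View pics/scene0.png

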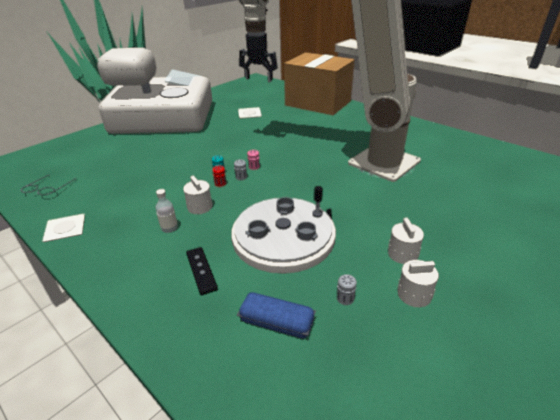

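View pics/top0.png

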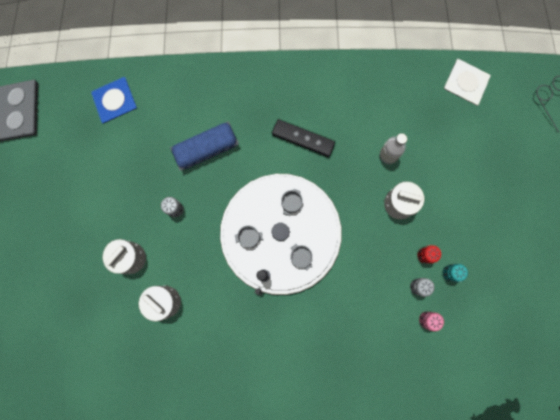

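```bash
cat > h.py <<'E'
import numpy as np,cv2
from scipy.spatial.transform import Rotation as R
def ray(c,uv):
    p=cv2.undistortPoints(np.float64(uv).reshape(-1,1,2),c["intrinsics"],c["distortion"])[:,0]
    d=np.c_[p,np.ones(len(p))]@R.from_quat(c["attitude"]).as_matrix().T
    return np.array(c["eye"]),d
def hit(c,uv,z):
    e,d=ray(c,uv); return e+d*((z-e[2])/d[:,2])[:,None]
def proj(c,P):
    Rm=R.from_quat(c["attitude"]).as_matrix().T
    return cv2.projectPoints(np.float64(P).reshape(-1,1,3),cv2.Rodrigues(Rm)[0],-Rm@np.array(c["eye"]),c["intrinsics"],c["distortion"])[0][:,0]
def tri(c1,uv1,c2,uv2):
    e1,d1=ray(c1,uv1);e2,d2=ray(c2,uv2);d1=d1[0];d2=d2[0]
    s=np.linalg.lstsq(np.c_[d1,-d2],e2-e1,rcond=None)[0]
    a=e1+s[0]*d1;b=e2+s[1]*d2
    return (a+b)/2,np.linalg.norm(a-b)
def load(n): return np.load(f"{n}0.npy",allow_pickle=True).item()
def blobs(m,lo=20,hi=1e9):
    n,l,s,ce=cv2.connectedComponentsWithStats(m.astype(np.uint8))
    return [(s[i],ce[i],l==i) for i in range(1,n) if lo<=s[i][4]<=hi]
E
python3 - <<'E'
from h import *
T=load("top");S=load("scene")
for n,c in(("top",T),("scene",S)):
    h=cv2.cvtColor(c["image"],cv2.COLOR_RGB2HSV)
    w=(h[...,1]<40)&(h[...,2]>175)
    for s,ce,m in blobs(w,60):
        if n=="top" and s[1]<70: continue
        k=cv2.findContours(m.astype(np.uint8),0,1)[0][0]
        e=cv2.fitEllipse(cv2.convexHull(k)) 
        print(n,"white",s.tolist(),np.round(e[0],1),np.round(e[1],1),round(e[2]))
    b=(h[...,2]<60)
    for s,ce,m in blobs(b,30,900): print(n,"dark",s.tolist(),ce.round(1))
a=lambda c,x,y,w,hh,f:cv2.resize(c["image"][y:y+hh,x:x+w,::-1],None,fx=f,fy=f,interpolation=cv2.INTER_CUBIC)
A=np.hstack([a(T,150,180,50,50,8),a(T,400,235,75,100,4)[:400]])
B=np.hstack([a(S,205,145,70,50,5),a(S,325,265,45,50,5)])
B=cv2.copyMakeBorder(B,0,0,0,max(0,A.shape[1]-B.shape[1]),cv2.BORDER_CONSTANT)[:, :A.shape[1]]
cv2.imwrite("pics/crop1.png",np.vstack([A[:350],B]))
cv2.imwrite("pics/crop2.png",a(T,210,165,140,140,4.2))
E
```

```text
top white [103, 89, 21, 21, 345] [112.9  99.2] [19.2 22.2] 51
top white [397, 134, 10, 9, 77] [401.6 138. ] [9.3 9.8] 103
top white [220, 174, 121, 120, 9572] [280.3 233.4] [119.9 121. ] 75
top white [392, 182, 32, 32, 729] [407.4 197.5] [31.6 33.3] 135
top white [162, 198, 14, 14, 132] [168.4 204.5] [12.8 14. ] 49
top white [103, 239, 32, 34, 716] [118.2 255.8] [31.5 33.8] 21
top white [139, 286, 33, 35, 839] [154.9 303. ] [33.1 34.4] 14
top dark [0, 82, 38, 60, 216] [ 28.8 118.4]
top dark [273, 133, 61, 25, 212] [304.2 145.5]
top dark [184, 146, 52, 25, 201] [209.7 157.6]
top dark [171, 205, 13, 14, 75] [178.5 212.3]
top dark [444, 267, 9, 17, 51] [446.9 276.2]
top dark [485, 401, 34, 19, 260] [501.2 411.4]
scene white [405, 34, 155, 51, 3522] [490.2  57.3] [ 42.5 188.3] 98
scene white [337, 39, 20, 10, 119] [347.8  44.1] [10.7 20.6] 89
scene white [98, 48, 53, 18, 720] [123.8  56.6] [20.5 51.5] 81
scene white [306, 55, 27, 12, 135] [319.   60.7] [ 6.8 27.7] 66
scene white [99, 69, 109, 40, 2011] [156.3  93.9] [ 44.3 109.1] 80
scene white [238, 107, 23, 11, 202] [249.4 112.1] [12.6
[... 348 characters left out ...]
te [0, 228, 170, 192, 16385] [-307.8 -292.4] [ 141.6 1147.2] 0
scene white [402, 260, 36, 25, 532] [420.8 271.3] [25.  37.4] 101
scene dark [530, 0, 30, 68, 624] [545.8  32. ]
scene dark [246, 20, 19, 13, 199] [255.3  26.3]
scene dark [240, 33, 37, 48, 846] [257.3  53.7]
scene dark [370, 99, 30, 28, 668] [384.7 112.7]
scene dark [314, 186, 8, 17, 112] [317.6 193.9]
scene dark [278, 199, 14, 5, 36] [283.8 200.6]
scene dark [250, 222, 15, 6, 47] [256.6 223.9]
scene dark [299, 223, 15, 6, 46] [305.9 225.4]
scene dark [250, 229, 19, 8, 71] [259.  233.4]
scene dark [298, 233, 17, 6, 60] [305.7 235.8]
scene dark [187, 248, 31, 47, 741] [201.6 271.6]
scene dark [245, 320, 64, 19, 124] [278.  330.3]
```

View pics/crop1.png

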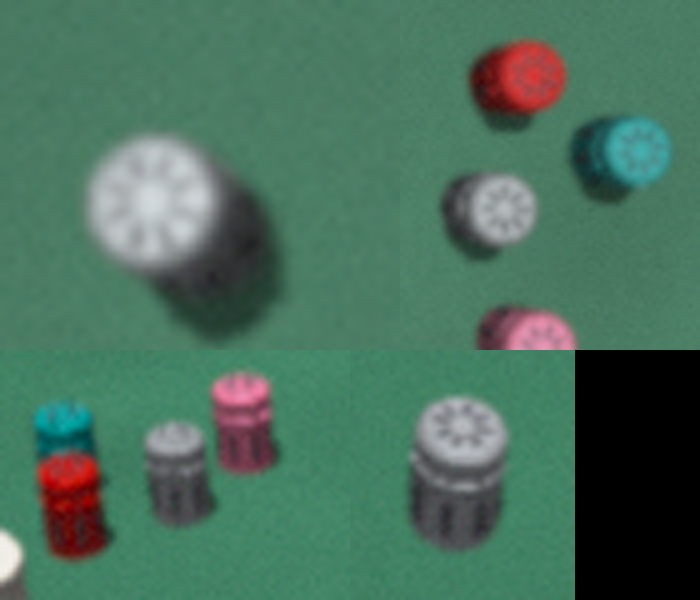

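View pics/crop2.png

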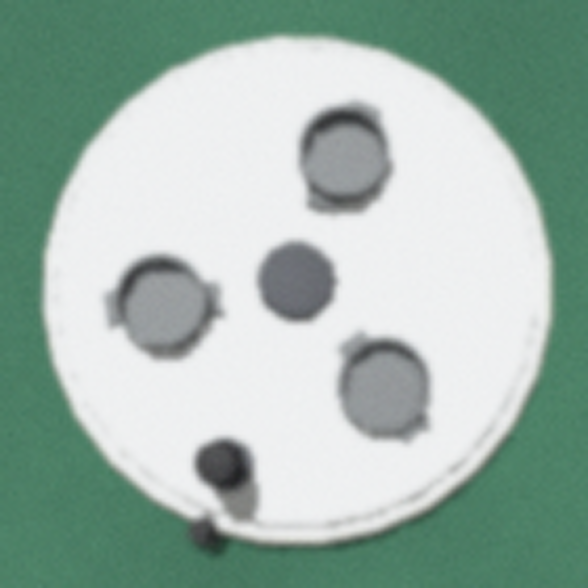

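Crops: steel baskets at top px (168,204) and (424,287); both are plain grey steel with upright stance. The look-alikes are red (430,254), turquoise (456,272), pink (432,321), so they're not meant. Third basket is absent. Cups in the top view are near (249,238), (292,203), (302,257), crank (263,275), pointer (259,292).

```bash
python3 - <<'E'
from h import *
T=load("top");S=load("scene")
def steel(c,box,lo):
    x,y,w,h=box;hs=cv2.cvtColor(c["image"],cv2.COLOR_RGB2HSV)[y:y+h,x:x+w]
    m=(hs[...,1]<60)&(hs[...,2]>lo)
    s,ce,mm=max(blobs(m,5),key=lambda b:b[0][4])
    k=cv2.convexHull(cv2.findContours(mm.astype(np.uint8),0,1)[0][0]);e=cv2.fitEllipse(k)
    return np.array(e[0])+[x,y],e[1]
pt={"A":((155,190,35,35),(335,270,25,25)),"B":((410,272,30,30),(232,155,18,18))}
for k,(bt,bs) in pt.items():
    a,ea=steel(T,bt,130);b,eb=steel(S,bs,120)
    print(k,a.round(1),np.round(ea,1),b.round(1),np.round(eb,1),tri(T,a,S,b),hit(T,a,.062).round(4))
for k,a,b in(("cap0",(407.4,197.5),(195,187)),("cap1",(118.2,255.8),(406.5,232)),("cap2",(154.9,303),(419,273))):
    print(k,tri(T,a,S,b),hit(T,[a],.075).round(4))
# carousel
for k,a,z in(("hub",(280.7,231.9),.05),("disc",(280.3,233.4),.042),("L",(249.3,237.6),.062),("U",(291.9,203.1),.062),("R",(301.7,257.4),.062),("crank",(262.9,275.5),.134),("ptr",(259.3,291.5),.048)):
    print(k,hit(T,[a],z).round(4))
print(tri(T,(262.9,275.5),S,(318,188)))
E
```

```text
A [168.2 204.5] [15.4 17.2] [347.  280.9] [13.5 18.3] (array([0.6191769 , 0.27182093, 0.06056421]), np.float64(0.000632351548150839)) [[0.6191 0.2711 0.062 ]]
B [425.7 286.6] [16.2 17.1] [239.4 162.3] [ 6.5 11.3] (array([ 0.41460741, -0.31890146,  0.06084628]), np.float64(0.0012102636715675967)) [[ 0.415 -0.319  0.062]]
cap0 (array([ 0.6208082 , -0.286562  ,  0.07441845]), np.float64(0.0019633136355087827)) [[ 0.62   -0.2856  0.075 ]]
cap1 (array([0.49751568, 0.33920574, 0.16637166]), np.float64(0.010229701131135962)) [[0.5002 0.3828 0.075 ]]
cap2 (array([ 0.38276613,  0.33989712, -0.04751056]), np.float64(0.011624710220775571)) [[0.3931 0.2944 0.075 ]]
hub [[0.5502 0.009  0.05  ]]
disc [[0.5476 0.0102 0.042 ]]
L [[0.5374 0.081  0.062 ]]
U [[ 0.6153 -0.0185  0.062 ]]
R [[ 0.4895 -0.0376  0.062 ]]
crank [[0.4503 0.0467 0.134 ]]
ptr [[0.4145 0.0609 0.048 ]]
(array([0.4494124 , 0.0479846 , 0.13095555]), np.float64(0.0027810216821414833))
```

```bash
cat >> h.py <<'E'
def yaw(o): 
    x=R.from_quat(o["tool_rot"]).as_matrix()[:,0]; return np.degrees(np.arctan2(x[1],x[0]))
def go(*tg):
    """targets (x,y,z m, tool-x yaw deg) one call each -> dx dy dz twist"""
    from workcell import bot
    o=bot.get_obs();p=np.array(o["eef_pos"]);w=yaw(o)
    print("now",p.round(4),"yaw",round(w,1),"q1,q6",np.degrees(o["joint_pos"])[[0,5]].round(0),"t",round(o["clock"],1))
    for x,y,z,a in tg:
        d=(np.array([x,y,z])-p)*1000;c,s=np.cos(np.radians(w)),np.sin(np.radians(w))
        print("dx %.1f dy %.1f dz %.1f twist %.1f"%(d[0]*c+d[1]*s,d[0]*s-d[1]*c,-d[2],(w-a+180)%360-180))
        p=np.array([x,y,z]);w=a
E
python3 - <<'E'
from h import *
go((.29,-.39,.23,18.6),(.415,-.319,.2,-10),(.415,-.319,.2,-26))
E
```

```text
now [ 0.1598 -0.4731  0.2305] yaw 18.7 q1,q6 [-71.  90.] t 0.1
dx 149.9 dy -37.1 dz 0.5 twist 0.1
dx 141.1 dy -27.4 dz 30.0 twist 28.6
dx 0.0 dy -0.0 dz -0.0 twist 16.0
```

Request:
{"api": "carry_out", "payload": {"plan": [{"dx":30,"dy":-7,"dz":0,"twist":0,"fingers":-1},{"dx":60,"dy":-15,"dz":0,"twist":0,"fingers":-1},{"dx":90,"dy":-22,"dz":0,"twist":0,"fingers":-1},{"dx":120,"dy":-30,"dz":0,"twist":0,"fingers":-1},{"dx":150,"dy":-37,"dz":0,"twist":0,"fingers":-1}]}}

```text
clock: 0.52
eef_pos: [0.291, -0.3894, 0.2309]
tool_rot: [0.987, 0.162, -0.0, -0.0]
ft_force: [0.5, -0.5, -0.7]
grip_width: 0.0852
grasp_force: 0.0
```

Request:
{"api": "carry_out", "payload": {"plan": [{"dx":28,"dy":-5,"dz":6,"twist":6,"fingers":-1},{"dx":56,"dy":-11,"dz":12,"twist":12,"fingers":-1},{"dx":85,"dy":-16,"dz":18,"twist":18,"fingers":-1},{"dx":113,"dy":-22,"dz":24,"twist":24,"fingers":-1},{"dx":141,"dy":-27,"dz":30,"twist":29,"fingers":-1}]}}

```text
clock: 0.93
eef_pos: [0.4161, -0.3187, 0.2006]
tool_rot: [0.996, -0.092, -0.0, -0.0]
ft_force: [0.4, -0.3, 0.3]
grip_width: 0.0858
grasp_force: 0.0
```

Request:
{"api": "carry_out", "payload": {"plan": [{"dx":0,"dy":0,"dz":0,"twist":6,"fingers":-1},{"dx":0,"dy":0,"dz":0,"twist":12,"fingers":-1},{"dx":0,"dy":0,"dz":0,"twist":16,"fingers":-1},{"dx":0,"dy":0,"dz":0,"twist":16,"fingers":-1},{"dx":0,"dy":0,"dz":0,"twist":16,"fingers":-1}]}}

```text
clock: 1.35
eef_pos: [0.415, -0.3197, 0.2008]
tool_rot: [0.974, -0.227, -0.0, -0.0]
ft_force: [-0.2, -0.6, 0.3]
grip_width: 0.085
grasp_force: 0.0
```

```bash
python3 - <<'E'
from h import *
from workcell import camera
go()
c=camera("wrist");np.save("w10.npy",c,allow_pickle=True)
cv2.imwrite("pics/w1.png",c["image"][:,:,::-1])
print(np.round(c["intrinsics"],1).tolist(),c["distortion"],c["eye"],c["attitude"],proj(c,[[.415,-.319,.062]]))
E
```

```text
now [ 0.415  -0.3197  0.2008] yaw -26.2 q1,q6 [-38. 169.] t 1.4
[[295.8, 0.0, 278.7], [0.0, 295.8, 207.7], [0.0, 0.0, 1.0]] [0.01967591 0.         0.         0.         0.        ] [ 0.4898447  -0.35515638  0.34289825] [-0.52143803  0.83784517  0.13726257 -0.08530436] [[279.37684992 196.80025197]]
```

View pics/w1.png

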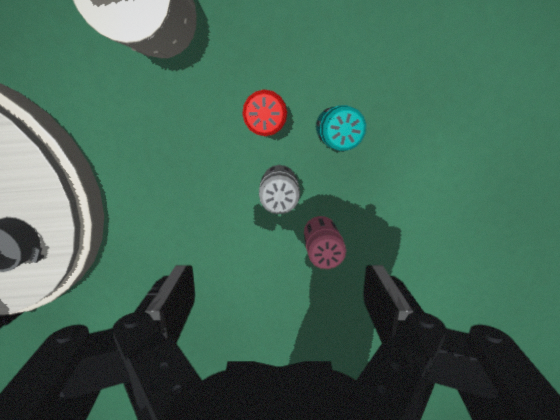

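The wrist view shows the steel basket top at (279,195), between red (265,113), turquoise (342,128) and pink (326,250). The top-camera estimate projects to (279,197), so it agrees.

```bash
cat >> h.py <<'E'
def steeltop(c,z=.062,near=None,lo=110):
    hs=cv2.cvtColor(c["image"],cv2.COLOR_RGB2HSV);m=cv2.morphologyEx(((hs[...,1]<50)&(hs[...,2]>lo)).astype(np.uint8),cv2.MORPH_OPEN,np.ones((2,2)))
    b=[x for x in blobs(m,100,5000)];q=proj(c,[near])[0]
    mm=min(b,key=lambda x:np.linalg.norm(x[1]-q))[2]
    k=cv2.convexHull(cv2.findContours(mm.astype(np.uint8),0,1)[0][0])
    P=hit(c,k[:,0].astype(float),z)[:,:2]; (x,y),r=cv2.minEnclosingCircle((P*1000).astype(np.float32))
    e=cv2.fitEllipse(k);return e,hit(c,[e[0]],z)[0].round(4),(x,y,r)
E
python3 - <<'E'
from h import *
c=load("w1");e=steeltop(c,near=(.415,-.319,.062));print(e);T=load("top")
print(tri(c,e[0][0],T,(425.7,286.6)))
x,y=e[1][:2]
go((x,y,.1,-26.2),(x,y,.043,-26.2))
E
```

```text
(((279.4314880371094, 194.81980895996094), (37.4366340637207, 40.38811492919922), 99.72062683105469), array([ 0.4168, -0.3199,  0.062 ]), (415.96783447265625, -319.0820617675781, 20.31515121459961))
(array([ 0.41538292, -0.31978099,  0.05869224]), np.float64(0.0012093471428943601))
now [ 0.415  -0.3198  0.201 ] yaw -26.2 q1,q6 [-38. 169.] t 1.4
dx 1.6 dy -0.7 dz 101.0 twist -0.0
dx 0.0 dy -0.0 dz 57.0 twist 0.0
```

Request:
{"api": "carry_out", "payload": {"plan": [{"dx":1,"dy":0,"dz":25,"twist":0,"fingers":-0.4},{"dx":1,"dy":0,"dz":60,"twist":0,"fingers":-0.4},{"dx":1,"dy":0,"dz":95,"twist":0,"fingers":-0.4},{"dx":1,"dy":0,"dz":110,"twist":0,"fingers":-0.4},{"dx":1,"dy":0,"dz":125,"twist":0,"fingers":-0.4}]}}

```text
clock: 1.82
eef_pos: [0.4147, -0.3196, 0.0741]
tool_rot: [0.974, -0.227, -0.002, -0.001]
ft_force: [0.2, -0.6, 0.2]
grip_width: 0.0595
grasp_force: 0.0
```

Request:
{"api": "carry_out", "payload": {"plan": [{"dx":0,"dy":0,"dz":10,"twist":0,"fingers":-0.4},{"dx":0,"dy":0,"dz":20,"twist":0,"fingers":-0.4},{"dx":0,"dy":0,"dz":33,"twist":0,"fingers":-0.4},{"dx":0,"dy":0,"dz":33,"twist":0,"fingers":-0.4},{"dx":0,"dy":0,"dz":33,"twist":0,"fingers":0.3}]}}

```text
clock: 2.23
eef_pos: [0.4159, -0.3203, 0.0432]
tool_rot: [0.974, -0.228, -0.0, -0.0]
ft_force: [-0.4, -0.7, 0.2]
grip_width: 0.0491
grasp_force: 0.0
```

Request:
{"api": "carry_out", "payload": {"plan": [{"dx":0,"dy":0,"dz":0,"twist":0,"fingers":0.4},{"dx":0,"dy":0,"dz":0,"twist":0,"fingers":0.4},{"dx":0,"dy":0,"dz":0,"twist":0,"fingers":0.4},{"dx":0,"dy":0,"dz":0,"twist":0,"fingers":0.4},{"dx":0,"dy":0,"dz":0,"twist":0,"fingers":0.4}]}}

```text
clock: 2.65
eef_pos: [0.4169, -0.321, 0.0444]
tool_rot: [0.974, -0.228, 0.001, 0.001]
ft_force: [-0.1, 0.2, 5.5]
grip_width: 0.0384
grasp_force: 60.6
```

```bash
python3 - <<'E'
from h import *
go((.417,-.32,.144,-26),(.44,-.23,.18,0),(.46,-.1,.19,20))
E
```

```text
now [ 0.4169 -0.321   0.0444] yaw -26.3 q1,q6 [-38. 169.] t 2.6
dx -0.4 dy -0.9 dz -99.6 twist -0.3
dx -18.8 dy -91.0 dz -36.0 twist -26.0
dx 20.0 dy -130.0 dz -10.0 twist -20.0
```

Request:
{"api": "carry_out", "payload": {"plan": [{"dx":0,"dy":0,"dz":-10,"twist":0,"fingers":0.4},{"dx":0,"dy":0,"dz":-30,"twist":0,"fingers":0.4},{"dx":0,"dy":0,"dz":-55,"twist":0,"fingers":0.4},{"dx":0,"dy":0,"dz":-80,"twist":0,"fingers":0.4},{"dx":0,"dy":0,"dz":-100,"twist":0,"fingers":0.4}]}}

```text
clock: 3.07
eef_pos: [0.4161, -0.3203, 0.1453]
tool_rot: [0.974, -0.228, 0.0, 0.0]
ft_force: [-0.3, -1.3, 0.1]
grip_width: 0.039
grasp_force: 60.4
```

Request:
{"api": "carry_out", "payload": {"plan": [{"dx":-3,"dy":-15,"dz":-7,"twist":-5,"fingers":0.4},{"dx":-7,"dy":-34,"dz":-15,"twist":-10,"fingers":0.4},{"dx":-11,"dy":-55,"dz":-22,"twist":-15,"fingers":0.4},{"dx":-15,"dy":-75,"dz":-30,"twist":-21,"fingers":0.4},{"dx":-19,"dy":-91,"dz":-36,"twist":-26,"fingers":0.4}]}}

```text
clock: 3.48
eef_pos: [0.4394, -0.229, 0.1802]
tool_rot: [1.0, -0.0, -0.0, -0.0]
ft_force: [-0.3, -0.4, -3.0]
grip_width: 0.0386
grasp_force: 60.5
```

Request:
{"api": "carry_out", "payload": {"plan": [{"dx":4,"dy":-28,"dz":-2,"twist":-5,"fingers":0.4},{"dx":9,"dy":-60,"dz":-5,"twist":-10,"fingers":0.4},{"dx":14,"dy":-92,"dz":-8,"twist":-15,"fingers":0.4},{"dx":18,"dy":-118,"dz":-10,"twist":-20,"fingers":0.4},{"dx":20,"dy":-130,"dz":-10,"twist":-20,"fingers":0.4}]}}

```text
clock: 3.9
eef_pos: [0.4601, -0.0976, 0.1901]
tool_rot: [0.985, 0.174, 0.0, -0.001]
ft_force: [0.4, -1.1, -1.1]
grip_width: 0.0385
grasp_force: 60.5
```

```bash
python3 - <<'E'
from h import *
from workcell import camera
go()
c=camera("wrist");np.save("w20.npy",c,allow_pickle=True)
cv2.imwrite("pics/w2.png",c["image"][:,:,::-1])
print(proj(c,[[.4895,-.0376,.068],[.5502,.009,.05]]))
E
```

```text
now [ 0.4601 -0.0976  0.1901] yaw 20.0 q1,q6 [-12. 148.] t 3.9
[[226.75532571 150.4047219 ]
 [198.49877376  61.53721805]]
```

View pics/w2.png

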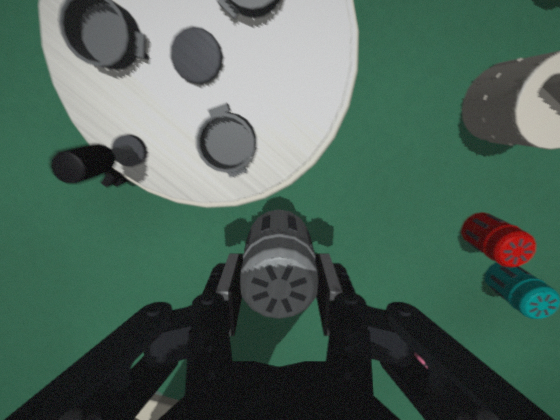

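```bash
python3 - <<'E'
from h import *
c=load("w2");T=load("top")
a=lambda c,x,y,w,h,f:cv2.resize(c["image"][y:y+h,x:x+w,::-1],None,fx=f,fy=f,interpolation=cv2.INTER_CUBIC)
A=a(c,155,10,115,180,3.3)
B=a(T,228,190,90,90,4.4)[:A.shape[0]]
B=cv2.copyMakeBorder(B,0,A.shape[0]-B.shape[0],0,0,cv2.BORDER_CONSTANT)
im=np.hstack([A,B]);print(im.shape,A.shape);cv2.imwrite("pics/crop3.png",im)
E
```

```text
(594, 776, 3) (594, 380, 3)
```

View pics/crop3.png

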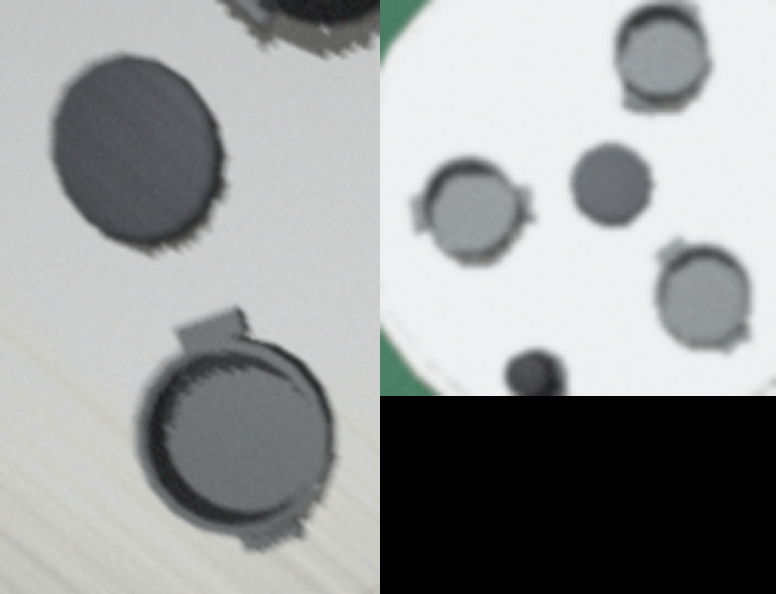

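```bash
python3 - <<'E'
from h import *
T=load("top");S=load("scene");W1=load("w1");W2=load("w2")
print(W2["eye"],R.from_quat(W2["attitude"]).as_matrix().round(3).tolist());print(R.from_quat(W1["attitude"]).as_matrix().round(3).tolist())
def col(c,lo,hi,near):
    h=cv2.cvtColor(c["image"],cv2.COLOR_RGB2HSV);m=((h[...,0]>=lo)&(h[...,0]<=hi)&(h[...,1]>120)&(h[...,2]>120))
    s,ce,mm=min(blobs(m,30),key=lambda b:np.linalg.norm(b[1]-near));e=cv2.fitEllipse(cv2.convexHull(cv2.findContours(mm.astype(np.uint8),0,1)[0][0]));return e[0]
for n,lo,hi,t,w2 in(("red",0,5,(432,253),(510,245)),("turq",85,97,(458,272),(535,300))):
    a=col(T,lo,hi,t);b=col(W2,lo,hi,w2);print(n,a,b,tri(T,a,W2,b),hit(T,[a],.062),hit(W2,[b],.062))
for n,a,b,s in(("hub",(280.6,232.2),(197,55.6),(284,223)),("cupR",(301.4,257.5),(226.5,141.5),None)):
    print(n,tri(T,a,W2,b), s and tri(T,a,S,s), hit(T,[a],.068),hit(W2,[b],.068))
print("scene proj",proj(S,[[.55,.009,.05],[.556,.009,.05]]))
E
```

```text
[ 0.53825069 -0.06899285  0.33224729] [[0.342, -0.891, -0.299], [-0.94, -0.325, -0.108], [-0.001, 0.318, -0.948]]
[[-0.442, -0.85, -0.286], [-0.897, 0.419, 0.141], [-0.0, 0.319, -0.948]]
red (431.9483947753906, 253.4951629638672) (515.0101928710938, 248.84861755371094) (array([ 0.49120621, -0.34127522,  0.05583747]), np.float64(0.0021382240045555024)) [[ 0.48990606 -0.33866287  0.062     ]] [[ 0.49320418 -0.33570162  0.062     ]]
turq (459.2380065917969, 272.1770935058594) (541.690185546875, 304.12066650390625) (array([ 0.44540963, -0.4028509 ,  0.05805274]), np.float64(0.0015397579215997157)) [[ 0.44471483 -0.40082128  0.062     ]] [[ 0.44739453 -0.39848611  0.062     ]]
hub (array([0.55153648, 0.00970733, 0.05384008]), np.float64(0.0049353127754080735)) (array([0.54849661, 0.01069148, 0.04839498]), np.float64(0.003664839927981242)) [[0.54753773 0.0089809  0.068     ]] [[0.55315711 0.00623902 0.068     ]]
cupR (array([ 0.49181285, -0.03501467,  0.04813413]), np.float64(0.0060929659545084)) None [[ 0.48899219 -0.03674921  0.068     ]] [[ 0.49681552 -0.03516646  0.068     ]]
scene proj [[282.50783176 222.50676326]
 [281.0227326  223.51600291]]
```

```bash
python3 - <<'E'
from h import *
W2=load("w2");T=load("top");S=load("scene")
p=np.array([.4601,-.0976,.1901+.0176])
h=cv2.cvtColor(W2["image"],cv2.COLOR_RGB2GRAY)
print("basket top proj",proj(W2,[p,p+[0,0,-.019],p+[0,0,-.0206]]))
# top-face centre from image: gray ellipse
m=np.zeros_like(h);m[245:325,235:325]=1
b=((h>60)&(m>0))
s,ce,mm=max(blobs(b,50),key=lambda x:x[0][4]);print(s,ce)
for r in (255,265,275,285,295,305,312): print(r,''.join("%4d"%v for v in h[r,232:328:4]))
# dark-hub ellipse in each view
for n,c,(x,y,w,hh),t in(("T",T,(262,215,36,36),150),("W",W2,(160,15,75,80),125)):
    g=cv2.cvtColor(c["image"],cv2.COLOR_RGB2GRAY)[y:y+hh,x:x+w]
    k=max(cv2.findContours((g<t).astype(np.uint8),0,1)[0],key=len);e=cv2.fitEllipse(k);print(n,np.array(e[0])+[x,y],e[1])
E
```

```text
basket top proj [[279.23815378 288.43065789]
 [279.21425506 268.45399072]
 [279.21248701 266.97346846]]
[ 235  245   90   80 4716] [281.28880407 279.41793893]
255   65  71  26 102  59  60 108 121 125 125 129 122 126 125 122 119 123 111  72  57  84  15  58  68
265   70  23  20  77 119 127 137 139 147  90 126 134 102 134  86 120 136 142 120 111  97  28  21  69
275   53  22  51  72  77  80  78  80  76  76  40  74  77  39  46  77  75  75  79  74  65  64  20  15
285   25  11  49  76  76  76  78  54  43  67  79  78  75  73  76  43  47  73  76  77  77  62  10  22
295   18  26  20  69  80  67  47  38  43  54  80  77  73  77  78  46  41  41  61  80  68  42  19  14
305   22  15  35  47  60  75  77  79  78  51  42  80  78  49  44  77  75  75  75  64  88  89  20  24
312   29  12  48  46  46  47  49  73  76  70  70  79  79  75  64  80  76  57  83  89  90  94  26  21
T [280.21773148 231.72402   ] (16.719942092895508, 17.363149642944336)
W [196.62306595  55.9492569 ] (49.247535705566406, 59.14995574951172)
```

```bash
python3 - <<'E'
from h import *
go((.43,-.03,.20,20))
E
```

```text
now [ 0.4603 -0.0967  0.1899] yaw 19.9 q1,q6 [-12. 148.] t 4.0
dx -5.7 dy -73.1 dz -10.1 twist -0.1
```

Request:
{"api": "carry_out", "payload": {"plan": [{"dx":-1,"dy":-18,"dz":-3,"twist":0,"fingers":0.4},{"dx":-3,"dy":-40,"dz":-6,"twist":0,"fingers":0.4},{"dx":-5,"dy":-60,"dz":-10,"twist":0,"fingers":0.4},{"dx":-6,"dy":-73,"dz":-10,"twist":0,"fingers":0.4},{"dx":-6,"dy":-73,"dz":-10,"twist":0,"fingers":0.4}]}}

```text
clock: 4.37
eef_pos: [0.4285, -0.0324, 0.1997]
tool_rot: [0.985, 0.172, -0.0, -0.0]
ft_force: [0.1, 0.5, -1.4]
grip_width: 0.0383
grasp_force: 60.6
```

```bash
python3 - <<'E'
from h import *
from workcell import camera
go()
c=camera("wrist");np.save("w30.npy",c,allow_pickle=True)
go()
q=proj(c,[[.49,-.037,.068],[.55,.009,.05]]);print(q)
x,y=(q[0]-[60,120]).astype(int)
im=c["image"][max(0,y):y+180,x:x+130,::-1];print(x,y)
im=cv2.resize(im,None,fx=3.3,fy=3.3,interpolation=cv2.INTER_CUBIC)
full=cv2.resize(c["image"][:,:,::-1],(360,270));full=cv2.copyMakeBorder(full,0,im.shape[0]-270,0,0,cv2.BORDER_CONSTANT)
cv2.imwrite("pics/w3.png",np.hstack([im,full])[:600,:800])
E
```

```text
now [ 0.4285 -0.0324  0.1997] yaw 19.8 q1,q6 [ -4. 156.] t 4.4
now [ 0.4293 -0.0334  0.1996] yaw 19.8 q1,q6 [ -4. 156.] t 4.4
[[306.95157852 139.71992135]
 [281.6861465   53.9662517 ]]
246 19
```

View pics/w3.png

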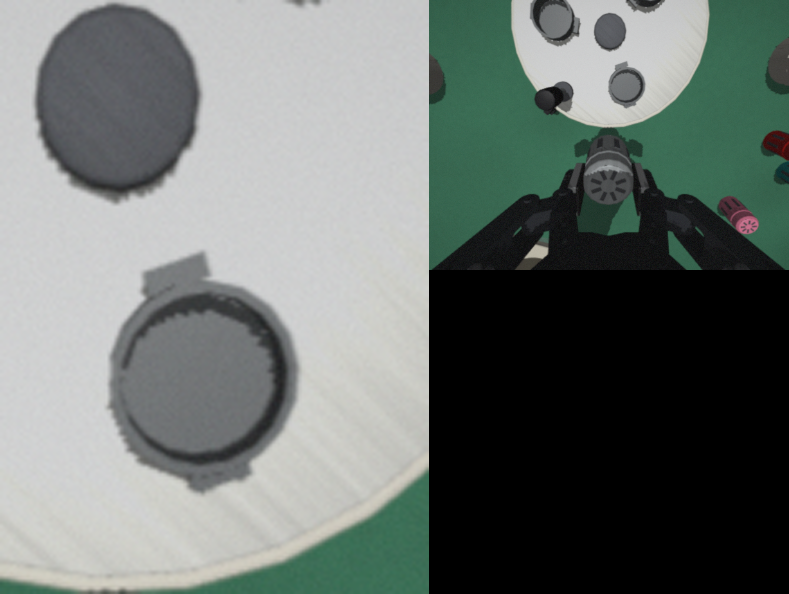

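```bash
python3 - <<'E'
from h import *
go((.46,-.09,.20,53),(.50,-.10,.2,86),(.515,-.10,.2,110))
W1=load("w1")
h=cv2.cvtColor(W1["image"],cv2.COLOR_RGB2HSV)
for n,lo,hi,t in(("red",0,5,(265,112)),("turq",85,97,(345,128))):
    m=((h[...,0]>=lo)&(h[...,0]<=hi)&(h[...,1]>120)&(h[...,2]>120))
    s,ce,mm=min(blobs(m,30),key=lambda b:np.linalg.norm(b[1]-t));e=cv2.fitEllipse(cv2.convexHull(cv2.findContours(mm.astype(np.uint8),0,1)[0][0]));print(n,e,hit(W1,[e[0]],.062))
E
```

```text
now [ 0.4293 -0.0334  0.1996] yaw 19.8 q1,q6 [ -4. 156.] t 4.4
dx 9.7 dy 63.6 dz -0.4 twist -33.2
dx 16.1 dy 38.0 dz -0.0 twist -33.0
dx 1.0 dy 15.0 dz -0.0 twist -24.0
red ((263.9970397949219, 112.37435913085938), (43.046878814697266, 45.74181365966797), 179.94650268554688) [[ 0.49235652 -0.3415469   0.062     ]]
turq ((344.0013122558594, 127.27128601074219), (41.731781005859375, 45.550689697265625), 17.864721298217773) [[ 0.44840475 -0.40136103  0.062     ]]
```

Request:
{"api": "carry_out", "payload": {"plan": [{"dx":1,"dy":12,"dz":0,"twist":-6.5,"fingers":0.4},{"dx":4,"dy":28,"dz":0,"twist":-13,"fingers":0.4},{"dx":6,"dy":44,"dz":0,"twist":-20,"fingers":0.4},{"dx":8,"dy":56,"dz":0,"twist":-27,"fingers":0.4},{"dx":10,"dy":64,"dz":0,"twist":-33,"fingers":0.4}]}}

```text
clock: 4.83
eef_pos: [0.4615, -0.0929, 0.1992]
tool_rot: [0.895, 0.445, -0.0, 0.0]
ft_force: [-0.9, 0.5, -1.0]
grip_width: 0.0387
grasp_force: 60.6
```

Request:
{"api": "carry_out", "payload": {"plan": [{"dx":3,"dy":8,"dz":0,"twist":-6.5,"fingers":0.4},{"dx":6,"dy":15,"dz":0,"twist":-13,"fingers":0.4},{"dx":9,"dy":23,"dz":0,"twist":-20,"fingers":0.4},{"dx":12,"dy":30,"dz":0,"twist":-27,"fingers":0.4},{"dx":16,"dy":38,"dz":0,"twist":-33,"fingers":0.4}]}}

```text
clock: 5.25
eef_pos: [0.5011, -0.1025, 0.1991]
tool_rot: [0.732, 0.681, -0.0, -0.0]
ft_force: [-0.4, -0.3, -1.2]
grip_width: 0.0385
grasp_force: 60.6
```

Request:
{"api": "carry_out", "payload": {"plan": [{"dx":0,"dy":4,"dz":0,"twist":-6.5,"fingers":0.4},{"dx":0,"dy":8,"dz":0,"twist":-13,"fingers":0.4},{"dx":1,"dy":12,"dz":0,"twist":-19,"fingers":0.4},{"dx":1,"dy":15,"dz":0,"twist":-24,"fingers":0.4},{"dx":1,"dy":15,"dz":0,"twist":-24,"fingers":0.4}]}}

```text
clock: 5.67
eef_pos: [0.5164, -0.1024, 0.1989]
tool_rot: [0.576, 0.817, -0.0, -0.0]
ft_force: [0.5, 0.4, -1.3]
grip_width: 0.0382
grasp_force: 60.6
```

```bash
python3 - <<'E'
from h import *
from workcell import camera
go()
c=camera("wrist");np.save("w40.npy",c,allow_pickle=True)
q=proj(c,[[.4955,-.035,.068],[.55,.009,.05]]);print(q)
x,y=(q[0]-[80,90]).astype(int);x=max(0,x);y=max(y,0)
im=c["image"][max(0,y):y+180,x:x+160,::-1];print(x,y)
im=cv2.resize(im,None,fx=3.3,fy=3.3,interpolation=cv2.INTER_CUBIC)
cv2.imwrite("pics/w4.png",im)
E
```

```text
now [ 0.5164 -0.1024  0.1989] yaw 109.7 q1,q6 [-11.  59.] t 5.7
[[280.46855893 122.12110773]
 [352.56727813  94.86093176]]
200 32
```

View pics/w4.png

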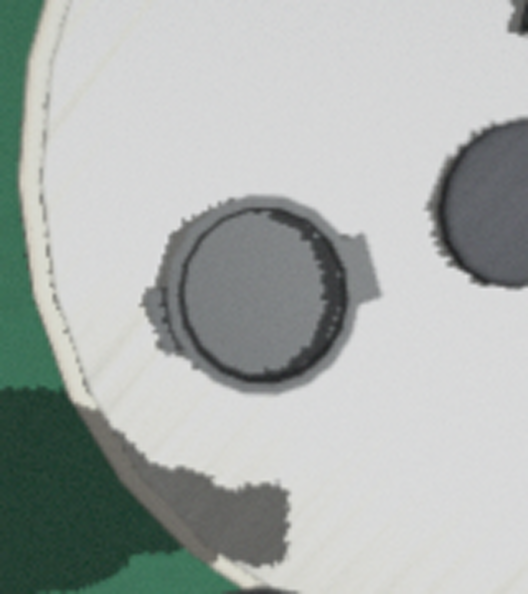

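```bash
python3 - <<'E'
from h import *
W={i:load(f"w{i}") for i in(1,2,3,4)}
eef={1:(.415,-.3197,.2008,-26.2),2:(.4601,-.0976,.1901,20),3:(.4293,-.0334,.1996,19.8),4:(.5164,-.1024,.1989,109.7)}
for i in W:
    Rm=R.from_quat(W[i]["attitude"]).as_matrix();x,y,z,a=eef[i]
    rx=-Rm[:,1]; d=np.array(W[i]["eye"])-[x,y,z];w=np.arctan2(rx[1],rx[0]);c,s=np.cos(w),np.sin(w)
    print(i,np.degrees(w).round(2),[round(v*1000,1) for v in(d[0]*c+d[1]*s,d[0]*s-d[1]*c,d[2])])
for n,p in(("cupR",{2:(225.5,142.5),3:(307.8,133.5),4:(279.8,121.1)}),("hub",{2:(196.6,55.9),3:(281.8,48.1)})):
    for i in p: print(n,i,hit(W[i],[p[i]],.068 if n=="cupR" else .055).round(4))
    k=list(p); print(tri(W[k[0]],p[k[0]],W[k[-1]],p[k[-1]]))
g=cv2.cvtColor(W[4]["image"],cv2.COLOR_RGB2GRAY)
cv2.imwrite("pics/w4b.png",cv2.resize(W[4]["image"][200:350,190:370,::-1],None,fx=4,fy=4))
print(proj(W[4],[[.5164,-.1024,.1989+.0176]]))
go((.4955,-.0345,.16,109.7),(.4955,-.0345,.11,109.7),(.4955,-.0345,.091,109.7))
E
```

```text
1 -26.21 [np.float64(82.8), np.float64(-1.2), np.float64(142.1)]
2 20.03 [np.float64(83.2), np.float64(-0.1), np.float64(142.1)]
3 19.82 [np.float64(83.0), np.float64(-1.3), np.float64(142.1)]
4 109.69 [np.float64(82.1), np.float64(1.6), np.float64(142.1)]
cupR 2 [[ 0.4957 -0.0346  0.068 ]]
cupR 3 [[ 0.4953 -0.0357  0.068 ]]
cupR 4 [[ 0.4946 -0.0344  0.068 ]]
(array([ 0.49490163, -0.03431318,  0.06429215]), np.float64(0.0005614136396557844))
hub 2 [[0.5536 0.0102 0.055 ]]
hub 3 [[0.5535 0.0102 0.055 ]]
(array([0.5535535 , 0.01023385, 0.05485184]), np.float64(2.4420789494778133e-05))
[[275.5911807  286.27477787]]
now [ 0.5161 -0.1022  0.199 ] yaw 109.5 q1,q6 [-11.  59.] t 5.7
dx 70.7 dy 3.2 dz 39.0 twist -0.2
dx 0.0 dy 0.0 dz 50.0 twist 0.0
dx 0.0 dy 0.0 dz 19.0 twist 0.0
```

View pics/w4b.png

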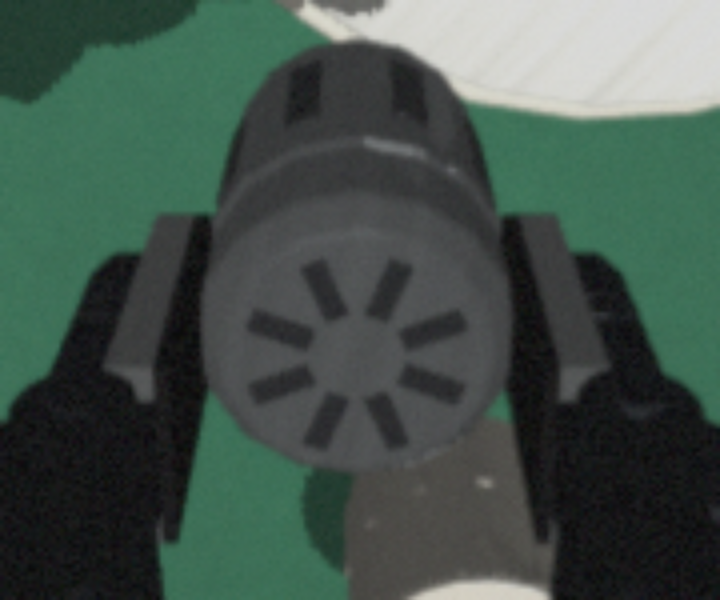

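Slot-pattern centre of the held basket is at px (279.3,288.5), and the cup bore is at (279.8,121), so the two line up laterally. I only need to move along tool x.

Request:
{"api": "carry_out", "payload": {"plan": [{"dx":12,"dy":0,"dz":0,"twist":0,"fingers":0.4},{"dx":32,"dy":0,"dz":10,"twist":0,"fingers":0.4},{"dx":54,"dy":0.5,"dz":22,"twist":0,"fingers":0.4},{"dx":68,"dy":0.5,"dz":35,"twist":0,"fingers":0.4},{"dx":72,"dy":0.5,"dz":50,"twist":0,"fingers":0.4}]}}

```text
clock: 6.13
eef_pos: [0.4909, -0.031, 0.1493]
tool_rot: [0.576, 0.818, 0.0, -0.0]
ft_force: [0.6, -0.2, -0.7]
grip_width: 0.0386
grasp_force: 60.6
```

Request:
{"api": "carry_out", "payload": {"plan": [{"dx":0,"dy":0,"dz":12,"twist":0,"fingers":0.4},{"dx":0,"dy":0,"dz":24,"twist":0,"fingers":0.4},{"dx":0,"dy":0,"dz":34,"twist":0,"fingers":0.4},{"dx":0,"dy":0,"dz":40,"twist":0,"fingers":0.4},{"dx":0,"dy":0,"dz":44,"twist":0,"fingers":0.4}]}}

```text
clock: 6.55
eef_pos: [0.4915, -0.033, 0.1046]
tool_rot: [0.576, 0.817, -0.0, -0.001]
ft_force: [0.1, -0.3, -1.6]
grip_width: 0.0388
grasp_force: 60.6
```

Request:
{"api": "carry_out", "payload": {"plan": [{"dx":0,"dy":0,"dz":4,"twist":0,"fingers":0.4},{"dx":0,"dy":0,"dz":8,"twist":0,"fingers":0.4},{"dx":0,"dy":0,"dz":11,"twist":0,"fingers":0.4},{"dx":0,"dy":0,"dz":13,"twist":0,"fingers":0.4},{"dx":0,"dy":0,"dz":14,"twist":0,"fingers":0.4}]}}

```text
clock: 6.97
eef_pos: [0.4922, -0.0332, 0.0912]
tool_rot: [0.576, 0.817, -0.0, 0.0]
ft_force: [0.3, -0.3, -2.1]
grip_width: 0.0392
grasp_force: 60.6
```

```bash
python3 - <<'E'
from h import *
from workcell import bot
o=bot.get_obs();print(o["eef_pos"],o["ft_force"],o["ft_torque"])
E
```

```text
[ 0.49218114 -0.03324465  0.09117507] [ 0.26031854 -0.29068316 -2.0954517 ] [-0.01494152 -0.01247249  0.02034919]
```

Request:
{"api": "carry_out", "payload": {"plan": [{"dx":0,"dy":0,"dz":1,"twist":0,"fingers":0.4},{"dx":0,"dy":0,"dz":1.5,"twist":0,"fingers":0.4},{"dx":0,"dy":0,"dz":1.5,"twist":0,"fingers":-0.3},{"dx":0,"dy":0,"dz":1.5,"twist":0,"fingers":-0.4},{"dx":0,"dy":0,"dz":1.5,"twist":0,"fingers":-0.4}]}}

```text
clock: 7.38
eef_pos: [0.4924, -0.0332, 0.09]
tool_rot: [0.576, 0.817, 0.0, 0.0]
ft_force: [-0.1, -0.0, -0.1]
grip_width: 0.0597
grasp_force: 0.0
```

Request:
{"api": "carry_out", "payload": {"plan": [{"dx":0,"dy":0,"dz":-10,"twist":0,"fingers":-0.4},{"dx":0,"dy":0,"dz":-35,"twist":0,"fingers":-0.4},{"dx":0,"dy":0,"dz":-70,"twist":0,"fingers":-0.4},{"dx":0,"dy":0,"dz":-100,"twist":0,"fingers":-0.4},{"dx":0,"dy":0,"dz":-120,"twist":0,"fingers":-0.4}]}}

```text
clock: 7.8
eef_pos: [0.4934, -0.0332, 0.2138]
tool_rot: [0.576, 0.817, 0.001, 0.002]
ft_force: [0.6, -0.7, 0.8]
grip_width: 0.0596
grasp_force: 0.0
```

```bash
python3 - <<'E'
from h import *
from workcell import camera
go((.54,.1,.21,110),(.60,.23,.20,110),(.621,.271,.2,110))
c=camera("wrist");np.save("w50.npy",c,allow_pickle=True)
print(steeltop(c,.108,near=(.4955,-.0345,.108),lo=70))
cv2.imwrite("pics/w5.png",c["image"][:,:,::-1])
E
```

```text
now [ 0.4934 -0.0332  0.2138] yaw 109.7 q1,q6 [-4. 66.] t 7.8
dx 109.8 dy 88.8 dz 3.8 twist -0.3
dx 101.6 dy 100.8 dz 10.0 twist 0.0
dx 31.3 dy 33.8 dz -0.0 twist 0.0
(((312.91339111328125, 353.44256591796875), (19.638776779174805, 30.394493103027344), 122.76783752441406), array([ 0.5842, -0.1744,  0.108 ]), (586.6971435546875, -171.09799194335938, 16.188701629638672))
```

View pics/w5.png

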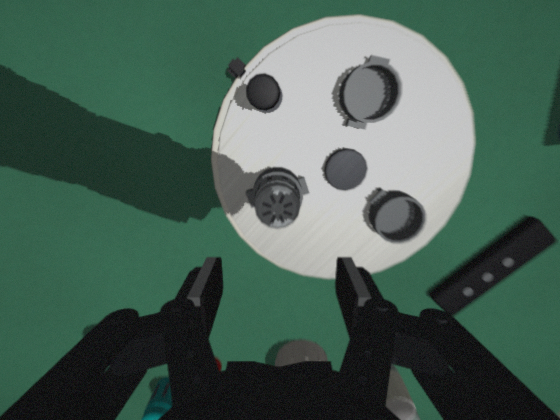

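The picture shows the basket standing upright in cup R at (278,205), with the hub at (345,168), free cups at (369,93) and (397,216), and the crank at (263,91). Next is the second basket.

Request:
{"api": "carry_out", "payload": {"plan": [{"dx":22,"dy":18,"dz":2,"twist":0,"fingers":-0.4},{"dx":44,"dy":36,"dz":3,"twist":0,"fingers":-0.4},{"dx":66,"dy":53,"dz":4,"twist":0,"fingers":-0.4},{"dx":88,"dy":71,"dz":4,"twist":0,"fingers":-0.4},{"dx":110,"dy":89,"dz":4,"twist":0,"fingers":-0.4}]}}

```text
clock: 8.27
eef_pos: [0.5392, 0.1015, 0.2064]
tool_rot: [0.576, 0.817, 0.0, 0.0]
ft_force: [0.7, -1.0, -0.1]
grip_width: 0.0597
grasp_force: 0.0
```

Request:
{"api": "carry_out", "payload": {"plan": [{"dx":26,"dy":26,"dz":3,"twist":0,"fingers":-0.4},{"dx":53,"dy":53,"dz":6,"twist":0,"fingers":-0.4},{"dx":79,"dy":80,"dz":10,"twist":0,"fingers":-0.4},{"dx":105,"dy":107,"dz":10,"twist":0,"fingers":-0.4},{"dx":133,"dy":135,"dz":10,"twist":0,"fingers":-0.4}]}}

```text
clock: 8.68
eef_pos: [0.6216, 0.2724, 0.196]
tool_rot: [0.576, 0.817, -0.0, 0.0]
ft_force: [1.1, -0.2, -0.6]
grip_width: 0.0594
grasp_force: 0.0
```

Request:
{"api": "carry_out", "payload": {"plan": [{"dx":0,"dy":0,"dz":0,"twist":0,"fingers":-0.4},{"dx":0,"dy":0,"dz":0,"twist":0,"fingers":-0.4},{"dx":0,"dy":0,"dz":0,"twist":0,"fingers":-0.4},{"dx":0,"dy":0,"dz":0,"twist":0,"fingers":-0.4},{"dx":0,"dy":0,"dz":0,"twist":0,"fingers":-0.4}]}}

```text
clock: 9.1
eef_pos: [0.6212, 0.2697, 0.197]
tool_rot: [0.577, 0.817, 0.0, 0.0]
ft_force: [0.9, 0.3, 0.3]
grip_width: 0.0596
grasp_force: 0.0
```

```bash
cat >> h.py <<'E'
def tcp(c):
    """TCP and yaw from the wrist camera pose (mount offset 82.8,-0.2,142.1 mm)"""
    Rm=R.from_quat(c["attitude"]).as_matrix();rx=-Rm[:,1];w=np.arctan2(rx[1],rx[0])
    return np.array(c["eye"])-.0828*np.array([np.cos(w),np.sin(w),0])+.0002*np.array([np.sin(w),-np.cos(w),0])-[0,0,.1421],np.degrees(w)
def rel(c,P,z=None,a=None):
    t,w=tcp(c);d=(np.array(P[:2])-t[:2])*1000;k=np.radians(w)
    print("tcp",t.round(4),"yaw",round(w,1),"-> dx %.1f dy %.1f"%(d[0]*np.cos(k)+d[1]*np.sin(k),d[0]*np.sin(k)-d[1]*np.cos(k)), "" if z is None else "dz %.1f"%((t[2]-z)*1000), "" if a is None else "twist %.1f"%((w-a+180)%360-180))
E
python3 - <<'E'
from h import *
from workcell import camera
go()
c=camera("wrist");np.save("w60.npy",c,allow_pickle=True)
e=steeltop(c,.062,near=(.621,.271,.062));print(e)
print(tri(c,e[0][0],load("top"),(168.2,204.5)))
rel(c,e[1],.0435)
E
```

```text
now [0.6212 0.2697 0.197 ] yaw 109.6 q1,q6 [23. 94.] t 9.1
(((280.66009521484375, 181.62405395507812), (13.033214569091797, 32.69093322753906), 90.14859008789062), array([0.6192, 0.2855, 0.062 ]), (620.0186157226562, 285.7189636230469, 14.947698593139648))
(array([0.62284663, 0.2793169 , 0.03549638]), np.float64(0.0026288653408192107))
tcp [0.6229 0.2696 0.197 ] yaw 109.6 -> dx 16.2 dy 1.9 dz 153.5
```

```bash
python3 - <<'E'
from h import *
c=load("w6")
print(proj(c,[[.621,.272,.062]]))
g=cv2.cvtColor(c["image"],cv2.COLOR_RGB2GRAY);s=cv2.cvtColor(c["image"],cv2.COLOR_RGB2HSV)[...,1]
for y in range(160,232,4): print(y,''.join("%4d"%v for v in g[y,248:312:3]),'|',''.join("%4d"%v for v in s[y,248:312:6]))
E
```

```text
[[277.69078789 194.99676727]]
160  107 108 110 109 112 113 115 111 110 109 104 107 106 109 107 108 108 107 108 111 107 109 |  123 113 115 111 115 123 118 116 117 112 111
164  110 114 109 109 100  79  62  61  63  57  72  85 102 108 107 108 110 107 109 108 108 106 |  114 123 114  99  79  56 104 116 112 111 119
168   87 101  75  62  58  61  64  68  70  50  73  69  68  63  97 107 109 109 109 107 107 105 |  111 117 109  27   4  13  11 105 114 113 107
172   63  57  63  61  59  41  69 121  92  68  72  90 113 100  61  98 111 109 108 106 107 106 |  107 101 107   7   5   4   7  20 113 119 112
176   60  59  59  59  62  80  75 128 136 140 146 146 145  97  91  85 107 108 109 108 108 107 |  102 101  84  10  11  10   9   8 112 115 114
180   61  63  62  57  76  85 138 171 188 193 199 204 183 155 151  94 102 108 108 107 109 108 |  108 112  10   7   9   9  10   8  82 114 116
184   59  61  59  61  83  92 153 188 102  84 161 195 146 137 165 140 141 107 105 110 107 112 |  113 122  12   7  12  11  10  14   7 116 112
188   62  58  60  70  87  97  80  53  84  78  71  81  55  92  96  90 138 107 108 113 109 1
[... 749 characters left out ...]

212  110 111 109 110 111 108 107 108 117 136 137 125 116 106 107 106 107 110 109 106 106 106 |  117 113 111 114  35  11  66 114 120 106 118
216  111 108 109 109 112 110 107 109 109 111 106 108 112 107 110 108 105 107 110 105 104 107 |  109 111 112 123 116 122 105 113 119 112 113
220  109 110 110 108 108 109 109 107 110 107 107 112 108 106 111 106 110 109 109 105 111 109 |  111 113 112 113 114 116 117 116 117 113 108
224  108 111 109 108 107 109 110 109 109 109 109 105 111 107 111 110 106 108 107 107 107 107 |  115 114 109 115 114 116 111 111 120 116 116
228  108 111 109 107 106 108 108 108 109 108 107 110 110 109 110 111 106 107 108 105 105 105 |  112 115 118 116 114 116 112 110 113 115 119
```

```bash
python3 - <<'E'
from h import *
c=load("w6");p=hit(c,[(276.4,191.9)],.062)[0];print(p,tri(c,(276.4,191.9),load("top"),(168.2,204.5)));rel(c,p,.0435)
m=(cv2.cvtColor(c["image"],cv2.COLOR_RGB2HSV)[...,1]<50).astype(np.uint8);m[:,:240]=0;m[:160]=0;m[225:]=0;m[:,320:]=0
k=max(cv2.findContours(m,0,1)[0],key=cv2.contourArea)[:,0]
k=np.array([q for q in k if q[1]>194 or (q[0]>285 and q[1]>186)]);P=hit(c,k.astype(float),.062)[:,:2]*1000
A=np.c_[2*P,np.ones(len(P))];x=np.linalg.lstsq(A,(P**2).sum(1),rcond=None)[0];print(x[:2],np.sqrt(x[2]+x[0]**2+x[1]**2))
E
```

```text
[0.61877549 0.27452541 0.062     ] (array([0.61975343, 0.27293679, 0.0563661 ]), np.float64(0.0009989579371966816))
tcp [0.6229 0.2696 0.197 ] yaw 109.6 -> dx 6.1 dy -2.2 dz 153.5 
[620.07925541 273.31912473] 19.29872507641234
```

Request:
{"api": "carry_out", "payload": {"plan": [{"dx":5.5,"dy":-1.8,"dz":20,"twist":0,"fingers":-0.4},{"dx":5.5,"dy":-1.8,"dz":55,"twist":0,"fingers":-0.4},{"dx":5.5,"dy":-1.8,"dz":90,"twist":0,"fingers":-0.4},{"dx":5.5,"dy":-1.8,"dz":110,"twist":0,"fingers":-0.4},{"dx":5.5,"dy":-1.8,"dz":125,"twist":0,"fingers":-0.4}]}}

```text
clock: 9.57
eef_pos: [0.616, 0.2737, 0.0685]
tool_rot: [0.577, 0.817, -0.002, -0.001]
ft_force: [0.1, -0.7, 0.5]
grip_width: 0.0599
grasp_force: 0.0
```

Request:
{"api": "carry_out", "payload": {"plan": [{"dx":0,"dy":0,"dz":10,"twist":0,"fingers":-0.4},{"dx":0,"dy":0,"dz":20,"twist":0,"fingers":-0.4},{"dx":0,"dy":0,"dz":28.5,"twist":0,"fingers":-0.4},{"dx":0,"dy":0,"dz":28.5,"twist":0,"fingers":-0.4},{"dx":0,"dy":0,"dz":28.5,"twist":0,"fingers":0.3}]}}

```text
clock: 9.98
eef_pos: [0.618, 0.2755, 0.0427]
tool_rot: [0.576, 0.817, 0.0, 0.0]
ft_force: [-0.4, -0.4, 0.6]
grip_width: 0.0491
grasp_force: 0.0
```

Request:
{"api": "carry_out", "payload": {"plan": [{"dx":0,"dy":0,"dz":0,"twist":0,"fingers":0.4},{"dx":0,"dy":0,"dz":0,"twist":0,"fingers":0.4},{"dx":0,"dy":0,"dz":0,"twist":0,"fingers":0.4},{"dx":0,"dy":0,"dz":0,"twist":0,"fingers":0.4},{"dx":0,"dy":0,"dz":0,"twist":0,"fingers":0.4}]}}

```text
clock: 10.4
eef_pos: [0.6186, 0.276, 0.0437]
tool_rot: [0.576, 0.818, 0.001, 0.001]
ft_force: [-0.2, 0.1, 4.8]
grip_width: 0.0387
grasp_force: 60.6
```

```bash
python3 - <<'E'
from h import *
from workcell import camera
c=camera("wrist");t,w=tcp(c);print(t,w);o=t
# cup L geometry
W5=load("w5");h=np.array([.5536,.0102])
for n,p,z in(("L",(369,93),.068),("U",(397,215),.068),("hub",(345.5,168.5),.055),("crank",(264,91),.134),("ptr",(236.5,68),.048),("bask",(277.5,205.5),.108)):
    q=hit(W5,[p],z)[0][:2];d=q-h;print(n,q.round(4),np.linalg.norm(d).round(4),np.degrees(np.arctan2(d[1],d[0])).round(1))
go((.62,.274,.15,110),(.60,.20,.2,110),(.56,.01,.2,110))
E
```

```text
[0.62005749 0.27579376 0.04373752] 109.62959472299957
L [0.5404 0.0842] 0.0752 100.1
U [ 0.6182 -0.0129] 0.0686 -19.6
hub [0.5521 0.0125] 0.0027 122.0
crank [0.454  0.0518] 0.1079 157.3
ptr [0.4183 0.0648] 0.1459 158.0
bask [ 0.4939 -0.0322] 0.0732 -144.6
now [0.6187 0.2761 0.0437] yaw 109.7 q1,q6 [24. 94.] t 10.4
dx -2.4 dy 0.6 dz -106.3 twist -0.3
dx -62.7 dy -44.1 dz -50.0 twist 0.0
dx -164.9 dy -102.6 dz -0.0 twist 0.0
```

Request:
{"api": "carry_out", "payload": {"plan": [{"dx":0,"dy":0,"dz":-12,"twist":0,"fingers":0.4},{"dx":0,"dy":0,"dz":-35,"twist":0,"fingers":0.4},{"dx":0,"dy":0,"dz":-65,"twist":0,"fingers":0.4},{"dx":0,"dy":0,"dz":-95,"twist":0,"fingers":0.4},{"dx":-10,"dy":-6,"dz":-120,"twist":0,"fingers":0.4}]}}

```text
clock: 10.87
eef_pos: [0.6154, 0.2659, 0.1642]
tool_rot: [0.575, 0.818, 0.001, -0.0]
ft_force: [0.6, -0.9, 0.3]
grip_width: 0.0384
grasp_force: 60.4
```

Request:
{"api": "carry_out", "payload": {"plan": [{"dx":-20,"dy":-13,"dz":-12,"twist":0,"fingers":0.4},{"dx":-45,"dy":-29,"dz":-24,"twist":0,"fingers":0.4},{"dx":-72,"dy":-46,"dz":-34,"twist":0,"fingers":0.4},{"dx":-96,"dy":-60,"dz":-37,"twist":0,"fingers":0.4},{"dx":-114,"dy":-70,"dz":-37,"twist":0,"fingers":0.4}]}}

```text
clock: 11.28
eef_pos: [0.5875, 0.1312, 0.201]
tool_rot: [0.576, 0.817, 0.0, 0.001]
ft_force: [-0.1, 0.7, -0.8]
grip_width: 0.0386
grasp_force: 60.5
```

Request:
{"api": "carry_out", "payload": {"plan": [{"dx":-25,"dy":-14,"dz":0,"twist":0,"fingers":0.4},{"dx":-50,"dy":-28,"dz":0,"twist":0,"fingers":0.4},{"dx":-75,"dy":-42,"dz":0,"twist":0,"fingers":0.4},{"dx":-95,"dy":-54,"dz":0,"twist":0,"fingers":0.4},{"dx":-100,"dy":-60,"dz":0,"twist":0,"fingers":0.4}]}}

```text
clock: 11.7
eef_pos: [0.5641, 0.0156, 0.1994]
tool_rot: [0.577, 0.816, -0.001, -0.0]
ft_force: [-0.2, -0.3, -1.5]
grip_width: 0.0388
grasp_force: 60.5
```

Request:
{"api": "carry_out", "payload": {"plan": [{"dx":0,"dy":0,"dz":0,"twist":0,"fingers":0.4},{"dx":0,"dy":0,"dz":0,"twist":0,"fingers":0.4},{"dx":0,"dy":0,"dz":0,"twist":0,"fingers":0.4},{"dx":0,"dy":0,"dz":0,"twist":0,"fingers":0.4},{"dx":0,"dy":0,"dz":0,"twist":0,"fingers":0.4}]}}

```text
clock: 12.12
eef_pos: [0.5653, 0.0202, 0.1992]
tool_rot: [0.575, 0.818, 0.0, -0.0]
ft_force: [-0.3, 0.5, -1.3]
grip_width: 0.0385
grasp_force: 60.5
```

```bash
python3 - <<'E'
from h import *
from workcell import camera
go()
c=camera("wrist");np.save("w70.npy",c,allow_pickle=True)
rel(c,(.542,.0845))
q=proj(c,[[.542,.0845,.068]])[0];print(q)
x,y=(q-[45,45]).astype(int);y=max(y,0)
g=c["image"][y:y+90,x:x+90,::-1];b=c["image"][240:340,225:335,::-1]
print(x,y,c["image"].shape)
A=cv2.resize(g,None,fx=4.4,fy=4.4,interpolation=2);B=cv2.resize(b,(400,364));B=cv2.copyMakeBorder(B,0,396-364,0,0,0);cv2.imwrite("pics/w7.png",np.hstack([A,B]))
E
```

```text
now [0.5653 0.0202 0.1992] yaw 109.8 q1,q6 [ 2. 72.] t 12.1
tcp [0.5671 0.02   0.1992] yaw 109.8 -> dx 69.2 dy -1.8  
[276.89804398 124.62354056]
231 79 (420, 560, 3)
```

View pics/w7.png

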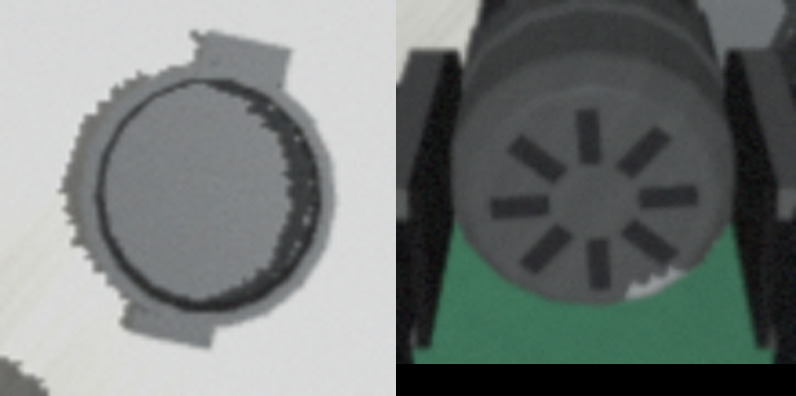

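The second view shows cup L's bore centre at (278.5,123.3). The held basket's centre is at (279.5,295), about 3 mm back in the fingers along tool x, so I add that to dx.

Request:
{"api": "carry_out", "payload": {"plan": [{"dx":12,"dy":0,"dz":0,"twist":0,"fingers":0.4},{"dx":32,"dy":0,"dz":10,"twist":0,"fingers":0.4},{"dx":54,"dy":-0.5,"dz":22,"twist":0,"fingers":0.4},{"dx":68,"dy":-0.5,"dz":35,"twist":0,"fingers":0.4},{"dx":73.2,"dy":-0.5,"dz":50,"twist":0,"fingers":0.4}]}}

```text
clock: 12.58
eef_pos: [0.5392, 0.0908, 0.1494]
tool_rot: [0.575, 0.818, 0.001, -0.0]
ft_force: [-0.3, -0.5, -0.6]
grip_width: 0.0386
grasp_force: 60.5
```

Request:
{"api": "carry_out", "payload": {"plan": [{"dx":0,"dy":0,"dz":10,"twist":0,"fingers":0.4},{"dx":0,"dy":0,"dz":20,"twist":0,"fingers":0.4},{"dx":0,"dy":0,"dz":30,"twist":0,"fingers":0.4},{"dx":0,"dy":0,"dz":38,"twist":0,"fingers":0.4},{"dx":0,"dy":0,"dz":44,"twist":0,"fingers":0.4}]}}

```text
clock: 13.0
eef_pos: [0.5399, 0.0872, 0.1043]
tool_rot: [0.576, 0.817, -0.0, -0.0]
ft_force: [-0.3, -0.2, -1.6]
grip_width: 0.039
grasp_force: 60.5
```

Request:
{"api": "carry_out", "payload": {"plan": [{"dx":0,"dy":0,"dz":4,"twist":0,"fingers":0.4},{"dx":0,"dy":0,"dz":8,"twist":0,"fingers":0.4},{"dx":0,"dy":0,"dz":11,"twist":0,"fingers":0.4},{"dx":0,"dy":0,"dz":13,"twist":0,"fingers":0.4},{"dx":0,"dy":0,"dz":14,"twist":0,"fingers":0.4}]}}

```text
clock: 13.42
eef_pos: [0.5401, 0.0876, 0.0912]
tool_rot: [0.576, 0.817, 0.0, 0.0]
ft_force: [0.4, -1.1, -1.0]
grip_width: 0.0386
grasp_force: 60.5
```

Request:
{"api": "carry_out", "payload": {"plan": [{"dx":0,"dy":0,"dz":1,"twist":0,"fingers":0.4},{"dx":0,"dy":0,"dz":1.5,"twist":0,"fingers":0.4},{"dx":0,"dy":0,"dz":1.5,"twist":0,"fingers":-0.3},{"dx":0,"dy":0,"dz":1.5,"twist":0,"fingers":-0.4},{"dx":0,"dy":0,"dz":1.5,"twist":0,"fingers":-0.4}]}}

```text
clock: 13.83
eef_pos: [0.5403, 0.0877, 0.0902]
tool_rot: [0.576, 0.818, 0.0, 0.0]
ft_force: [0.5, -0.0, 0.1]
grip_width: 0.0601
grasp_force: 0.0
```

Request:
{"api": "carry_out", "payload": {"plan": [{"dx":0,"dy":0,"dz":-12,"twist":0,"fingers":-0.4},{"dx":0,"dy":0,"dz":-40,"twist":0,"fingers":-0.4},{"dx":0,"dy":0,"dz":-80,"twist":0,"fingers":-0.4},{"dx":0,"dy":0,"dz":-120,"twist":0,"fingers":-0.4},{"dx":0,"dy":0,"dz":-155,"twist":0,"fingers":-0.4}]}}

```text
clock: 14.25
eef_pos: [0.5401, 0.0877, 0.2475]
tool_rot: [0.576, 0.817, 0.001, 0.001]
ft_force: [0.8, 1.0, 0.4]
grip_width: 0.0599
grasp_force: 0.0
```

```bash
python3 - <<'E'
from h import *
from workcell import camera
W7=load("w7");print("L",hit(W7,[(278.5,123.3)],.068))
c=camera("wrist");np.save("w80.npy",c,allow_pickle=True);print(tcp(c))
t,w=tcp(c)
go((.52,.24,.245,122),(.498,.36,.245,135))
b=proj(c,[[.543,.0845,.108]])[0];print(b)
T=load("top");S=load("scene")
print(tri(T,(118.2,255.8),S,(419.5,274)),tri(T,(154.9,303),S,(406.5,232.5)))
E
```

```text
L [[0.54295856 0.0860454  0.068     ]]
(array([0.54159753, 0.08756694, 0.2475363 ]), np.float64(109.6458487614658))
now [0.5435 0.0883 0.2554] yaw 109.7 q1,q6 [ 9. 80.] t 14.3
dx 150.8 dy 29.0 dz 10.4 twist -12.3
dx 113.4 dy 44.9 dz -0.0 twist -13.0
[278.6727745  199.72605636]
(array([0.50060172, 0.38476809, 0.06998451]), np.float64(0.0003212239053564061)) (array([0.39329307, 0.29411632, 0.07462479]), np.float64(0.0008861111121493582))
```

Request:
{"api": "carry_out", "payload": {"plan": [{"dx":30,"dy":6,"dz":0,"twist":-2,"fingers":-0.4},{"dx":60,"dy":12,"dz":0,"twist":-5,"fingers":-0.4},{"dx":90,"dy":18,"dz":0,"twist":-7,"fingers":-0.4},{"dx":120,"dy":24,"dz":0,"twist":-10,"fingers":-0.4},{"dx":150,"dy":29,"dz":0,"twist":-12,"fingers":-0.4}]}}

```text
clock: 14.72
eef_pos: [0.5167, 0.24, 0.245]
tool_rot: [0.487, 0.874, 0.0, 0.0]
ft_force: [0.0, -0.5, -0.8]
grip_width: 0.0598
grasp_force: 0.0
```

Request:
{"api": "carry_out", "payload": {"plan": [{"dx":28,"dy":11,"dz":0,"twist":-3,"fingers":-0.4},{"dx":56,"dy":22,"dz":0,"twist":-6,"fingers":-0.4},{"dx":84,"dy":33,"dz":0,"twist":-10,"fingers":-0.4},{"dx":113,"dy":45,"dz":0,"twist":-13,"fingers":-0.4},{"dx":113,"dy":45,"dz":0,"twist":-13,"fingers":-0.4}]}}

```text
clock: 15.13
eef_pos: [0.4943, 0.3639, 0.2441]
tool_rot: [0.382, 0.924, 0.001, -0.001]
ft_force: [0.2, -1.1, 0.7]
grip_width: 0.0599
grasp_force: 0.0
```

Request:
{"api": "carry_out", "payload": {"plan": [{"dx":0,"dy":0,"dz":0,"twist":0,"fingers":-0.4},{"dx":0,"dy":0,"dz":0,"twist":0,"fingers":-0.4},{"dx":0,"dy":0,"dz":0,"twist":0,"fingers":-0.4},{"dx":0,"dy":0,"dz":0,"twist":0,"fingers":-0.4},{"dx":0,"dy":0,"dz":0,"twist":0,"fingers":-0.4}]}}

```text
clock: 15.55
eef_pos: [0.4962, 0.3574, 0.2451]
tool_rot: [0.386, 0.922, 0.0, 0.0]
ft_force: [0.8, 0.2, -0.3]
grip_width: 0.0598
grasp_force: 0.0
```

```bash
python3 - <<'E'
from h import *
from workcell import camera
c=camera("wrist");np.save("w90.npy",c,allow_pickle=True);print(tcp(c))
print(proj(c,[[.501,.384,.075],[.501,.384,.101]]))
im=cv2.resize(c["image"][60:270,150:410,::-1],None,fx=3,fy=2.8)[:600,:800]
cv2.imwrite("pics/w9.png",cv2.resize(c["image"][:,:,::-1],None,fx=1.4,fy=1.4))
E
```

```text
(array([0.49831504, 0.35758494, 0.24510135]), np.float64(134.5634610235952))
[[297.89092489 173.30228487]
 [299.51524149 178.77388802]]
```

View pics/w9.png

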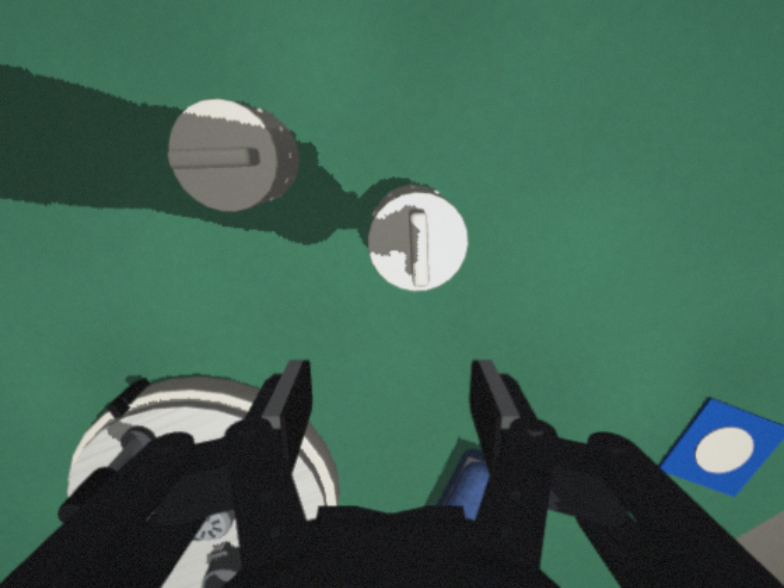

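Cap1's top disc is at (298.6,172.1) and its handle top at (300,177), nearly in line with tool x. Cap2 is visible at (157,111), undisturbed.

```bash
python3 - <<'E'
from h import *
c=load("w9");a=hit(c,[(298.6,172.1)],.075)[0];b=hit(c,[(300,177.3)],.101)[0];print(a,b,tri(c,(298.6,172.1),load("top"),(118.2,255.8)))
g=cv2.cvtColor(c["image"],cv2.COLOR_RGB2HSV);m=((g[...,1]<40)&(g[...,2]>90)).astype(np.uint8);m[:,:255]=0;m[:,345:]=0;m[:130]=0;m[212:]=0
k=cv2.convexHull(max(cv2.findContours(m,0,1)[0],key=cv2.contourArea));e=cv2.fitEllipse(k);print(e,hit(c,[e[0]],.075))
rel(c,(a+b)/2,.079,136)
E
```

```text
[0.5006053  0.38544247 0.075     ] [0.50027529 0.38536897 0.101     ] (array([0.50098261, 0.38487448, 0.070454  ]), np.float64(0.0010211007921169636))
((297.9015808105469, 171.05862426757812), (71.79753112792969, 72.8696517944336), 12.96091365814209) [[0.4992649  0.38570507 0.075     ]]
tcp [0.4983 0.3576 0.2451] yaw 134.6 -> dx 18.3 dy 21.0 dz 166.1 twist -1.4
```

Request:
{"api": "carry_out", "payload": {"plan": [{"dx":9,"dy":10,"dz":10,"twist":-1.5,"fingers":-0.4},{"dx":18.3,"dy":20.5,"dz":35,"twist":-1.5,"fingers":-0.4},{"dx":18.3,"dy":20.5,"dz":70,"twist":-1.5,"fingers":-0.4},{"dx":18.3,"dy":20.5,"dz":95,"twist":-1.5,"fingers":-0.4},{"dx":18.3,"dy":20.5,"dz":115,"twist":-1.5,"fingers":-0.4}]}}

```text
clock: 16.02
eef_pos: [0.4963, 0.3858, 0.1262]
tool_rot: [0.373, 0.928, -0.001, -0.001]
ft_force: [0.1, -0.4, 0.2]
grip_width: 0.0598
grasp_force: 0.0
```

Request:
{"api": "carry_out", "payload": {"plan": [{"dx":0,"dy":0,"dz":15,"twist":0,"fingers":-0.4},{"dx":0,"dy":0,"dz":30,"twist":0,"fingers":-0.4},{"dx":0,"dy":0,"dz":42,"twist":0,"fingers":-0.4},{"dx":0,"dy":0,"dz":50,"twist":0,"fingers":-0.4},{"dx":0,"dy":0,"dz":50,"twist":0,"fingers":0.2}]}}

```text
clock: 16.43
eef_pos: [0.4962, 0.3852, 0.077]
tool_rot: [0.373, 0.928, -0.002, -0.001]
ft_force: [-0.2, -0.0, 0.3]
grip_width: 0.0493
grasp_force: 0.0
```

Request:
{"api": "carry_out", "payload": {"plan": [{"dx":0,"dy":0,"dz":0,"twist":0,"fingers":1},{"dx":0,"dy":0,"dz":0,"twist":0,"fingers":1},{"dx":0,"dy":0,"dz":0,"twist":0,"fingers":1},{"dx":0,"dy":0,"dz":0,"twist":0,"fingers":1},{"dx":0,"dy":0,"dz":0,"twist":0,"fingers":1}]}}

```text
clock: 16.85
eef_pos: [0.498, 0.3863, 0.0808]
tool_rot: [0.373, 0.928, 0.001, 0.0]
ft_force: [-0.8, 0.2, 1.1]
grip_width: 0.0104
grasp_force: 60.7
```

```bash
python3 - <<'E'
from h import *
from workcell import camera
c=camera("wrist");print(tcp(c))
go((.50,.385,.2,136),(.53,.25,.225,143),(.543,.0858,.225,148))
E
```

```text
(array([0.49987925, 0.38637209, 0.08080779]), np.float64(136.14237504168074))
now [0.498  0.3863 0.0808] yaw 136.2 q1,q6 [38. 82.] t 16.9
dx -2.4 dy 0.4 dz -119.2 twist 0.2
dx -115.4 dy -76.3 dz -25.0 twist -7.0
dx -109.2 dy -123.3 dz -0.0 twist -5.0
```

Request:
{"api": "carry_out", "payload": {"plan": [{"dx":0,"dy":0,"dz":-10,"twist":0,"fingers":1},{"dx":0,"dy":0,"dz":-35,"twist":0,"fingers":1},{"dx":0,"dy":0,"dz":-70,"twist":0,"fingers":1},{"dx":0,"dy":0,"dz":-105,"twist":0,"fingers":1},{"dx":0,"dy":0,"dz":-130,"twist":0,"fingers":1}]}}

```text
clock: 17.32
eef_pos: [0.498, 0.3862, 0.2137]
tool_rot: [0.373, 0.928, 0.001, 0.001]
ft_force: [0.5, 0.3, -0.6]
grip_width: 0.0106
grasp_force: 60.4
```

Request:
{"api": "carry_out", "payload": {"plan": [{"dx":-18,"dy":-14,"dz":-2,"twist":0,"fingers":1},{"dx":-42,"dy":-33,"dz":-4,"twist":0,"fingers":1},{"dx":-68,"dy":-54,"dz":-6,"twist":0,"fingers":1},{"dx":-94,"dy":-74,"dz":-6,"twist":0,"fingers":1},{"dx":-119,"dy":-94,"dz":-6,"twist":0,"fingers":1}]}}

```text
clock: 17.73
eef_pos: [0.5182, 0.2343, 0.2167]
tool_rot: [0.373, 0.928, 0.0, 0.0]
ft_force: [0.2, -0.1, -0.6]
grip_width: 0.0109
grasp_force: 60.3
```

Request:
{"api": "carry_out", "payload": {"plan": [{"dx":-26,"dy":-20,"dz":0,"twist":-3,"fingers":1},{"dx":-52,"dy":-41,"dz":0,"twist":-6,"fingers":1},{"dx":-78,"dy":-61,"dz":0,"twist":-9,"fingers":1},{"dx":-104,"dy":-82,"dz":0,"twist":-12,"fingers":1},{"dx":-119,"dy":-94,"dz":0,"twist":-12,"fingers":1}]}}

```text
clock: 18.15
eef_pos: [0.5389, 0.0821, 0.2165]
tool_rot: [0.275, 0.962, -0.001, 0.0]
ft_force: [-0.1, 0.7, -1.5]
grip_width: 0.0108
grasp_force: 60.4
```

Request:
{"api": "carry_out", "payload": {"plan": [{"dx":0,"dy":0,"dz":0,"twist":0,"fingers":1},{"dx":0,"dy":0,"dz":0,"twist":0,"fingers":1},{"dx":0,"dy":0,"dz":0,"twist":0,"fingers":1},{"dx":0,"dy":0,"dz":0,"twist":0,"fingers":1},{"dx":0,"dy":0,"dz":0,"twist":0,"fingers":1}]}}

```text
clock: 18.57
eef_pos: [0.5388, 0.0866, 0.2159]
tool_rot: [0.273, 0.962, 0.0, -0.0]
ft_force: [0.4, 0.8, -1.8]
grip_width: 0.0108
grasp_force: 60.4
```

```bash
python3 - <<'E'
from h import *
from workcell import camera
c=camera("wrist");np.save("w100.npy",c,allow_pickle=True)
rel(c,(.542,.086),.1228,148);go()
t,w=tcp(c);print(proj(c,[t+[0,0,-.0058],t+[0,0,.0202]]))
# held cap top disc
g=cv2.cvtColor(c["image"],cv2.COLOR_RGB2GRAY)
for y in range(225,345,8): print(y,''.join("%4d"%v for v in g[y,215:345:6]))
E
```

```text
tcp [0.541  0.087  0.2159] yaw 148.3 -> dx -1.3 dy -0.4 dz 93.1 twist 0.3
now [0.5388 0.0866 0.2158] yaw 148.3 q1,q6 [ 9. 41.] t 18.6
[[279.0111088  263.6935473 ]
 [279.07317396 290.72592387]]
225   87  90 106 116 115 115 118 117 115 116 107 102 116 115 114 116 114 117 116 114 215 224
233   85  99 115 113 113 116 114 113 114  76  80  82  79 116 115 112 114 114 115 117 108 223
241   83 113 115 115 113 114 118 115 114  80  84  83  81 114 118 114 113 114 112 115 117 153
249  114 114 117 115 114 115 115 116 115 106 113 115 108 116 114 113 112 114 115 114 115 117
257  115 114 114 111 118 117 115  68  65 106 114 114 109  60  68 114 116 115 114 114 115 112
265  114 116 116 116 118  18  20  67  63 102 115 116 109  42  68  24  20 108 113 116 150 199
273  112 116 117 114  91  25  28  64  57 101 114 113 109  30  65  48  25  60 222 222 223 223
281  154 116 113 117  22  28  46  66  41 103 114 114 110  15  63  64  25  17 222 222 223 216
289  212 217 191 177  23  21  59  80  27 102 116 114 108  25  79  70  23  29 211 220 221 100
297  214  48 218  25  22  23  29  20  32  97 114 116 107  35  14  26  32  15  13 210 107 103
305  164  26  19  21  24  21  23  22  28  96 112 116 108  27  28  18  26  28  18  19  32  73
313   26  23  25  20  24  24  25  29  25  99 113 130 205  24  25  25  26  18  23  19  27  27
321   24  22  25  21  25  24  27  25  27 156 218 220 206  32  20  20  22  27  24  24  25  13
329   32  24  26  24  28  27  19  21  34 157 217 219 205  28  25  25  18  28  24  25  25  30
337   28  15  26  24  22  20  22  24  92 102 181 180 139 101  30  21  26  30  22  27  18  24
```

Request:
{"api": "carry_out", "payload": {"plan": [{"dx":-2,"dy":-0.3,"dz":10,"twist":0,"fingers":1},{"dx":-2,"dy":-0.3,"dz":25,"twist":0,"fingers":1},{"dx":-2,"dy":-0.3,"dz":42,"twist":0,"fingers":1},{"dx":-2,"dy":-0.3,"dz":58,"twist":0,"fingers":1},{"dx":-2,"dy":-0.3,"dz":70,"twist":0,"fingers":1}]}}

```text
clock: 19.03
eef_pos: [0.5396, 0.0845, 0.1435]
tool_rot: [0.274, 0.962, -0.0, -0.001]
ft_force: [0.3, 0.0, -1.0]
grip_width: 0.0105
grasp_force: 60.4
```

Request:
{"api": "carry_out", "payload": {"plan": [{"dx":0,"dy":0,"dz":5,"twist":0,"fingers":1},{"dx":0,"dy":0,"dz":10,"twist":0,"fingers":1},{"dx":0,"dy":0,"dz":14,"twist":0,"fingers":1},{"dx":0,"dy":0,"dz":18,"twist":0,"fingers":1},{"dx":0,"dy":0,"dz":20,"twist":0,"fingers":1}]}}

```text
clock: 19.45
eef_pos: [0.5403, 0.0845, 0.1257]
tool_rot: [0.274, 0.962, 0.0, -0.0]
ft_force: [-2.1, 1.7, 0.1]
grip_width: 0.0106
grasp_force: 60.5
```

Request:
{"api": "carry_out", "payload": {"plan": [{"dx":0,"dy":0,"dz":1,"twist":0,"fingers":1},{"dx":0,"dy":0,"dz":2,"twist":0,"fingers":1},{"dx":0,"dy":0,"dz":3,"twist":0,"fingers":1},{"dx":0,"dy":0,"dz":3.3,"twist":0,"fingers":1},{"dx":0,"dy":0,"dz":3.3,"twist":0,"fingers":1}]}}

```text
clock: 19.87
eef_pos: [0.5403, 0.0844, 0.123]
tool_rot: [0.274, 0.962, 0.0, -0.0]
ft_force: [-4.1, 1.6, 2.6]
grip_width: 0.011
grasp_force: 61.0
```

Request:
{"api": "carry_out", "payload": {"plan": [{"dx":0,"dy":0,"dz":0,"twist":7,"fingers":1},{"dx":0,"dy":0,"dz":0,"twist":14,"fingers":1},{"dx":0,"dy":0,"dz":0,"twist":21,"fingers":1},{"dx":0,"dy":0,"dz":0,"twist":28,"fingers":1},{"dx":0,"dy":0,"dz":0,"twist":35,"fingers":1}]}}

```text
clock: 20.28
eef_pos: [0.5414, 0.085, 0.123]
tool_rot: [0.553, 0.833, 0.001, 0.0]
ft_force: [-1.0, 2.0, 0.0]
grip_width: 0.0104
grasp_force: 60.6
```

Request:
{"api": "carry_out", "payload": {"plan": [{"dx":0,"dy":0,"dz":0,"twist":4,"fingers":1},{"dx":0,"dy":0,"dz":0,"twist":8,"fingers":1},{"dx":0,"dy":0,"dz":0,"twist":11,"fingers":1},{"dx":0,"dy":0,"dz":0,"twist":14,"fingers":1},{"dx":0,"dy":0,"dz":0,"twist":16,"fingers":1}]}}

```text
clock: 20.7
eef_pos: [0.5417, 0.0855, 0.1232]
tool_rot: [0.662, 0.75, 0.002, -0.0]
ft_force: [-0.9, 4.6, 0.4]
grip_width: 0.0108
grasp_force: 60.7
```

```bash
python3 - <<'E'
from h import *
from workcell import bot
go();o=bot.get_obs();print(np.round(o["ft_force"],1),np.round(o["ft_torque"],2),o["grip_width"])
E
```

```text
now [0.5417 0.0855 0.1232] yaw 97.1 q1,q6 [ 9. 92.] t 20.7
[-0.9  4.6  0.4] [1.2 0.2 0.1] 0.010796865757474211
```

Request:
{"api": "carry_out", "payload": {"plan": [{"dx":0,"dy":0,"dz":0,"twist":1,"fingers":1},{"dx":0,"dy":0,"dz":0,"twist":2,"fingers":1},{"dx":0,"dy":0,"dz":0,"twist":3,"fingers":1},{"dx":0,"dy":0,"dz":0,"twist":4,"fingers":1},{"dx":0,"dy":0,"dz":0,"twist":5,"fingers":1}]}}

```text
clock: 21.12
eef_pos: [0.5422, 0.0853, 0.1232]
tool_rot: [0.693, 0.721, 0.002, 0.001]
ft_force: [2.1, 5.2, -0.3]
grip_width: 0.0107
grasp_force: 60.9
```

```bash
python3 - <<'E'
from h import *
from workcell import bot
go();o=bot.get_obs();print(np.round(o["ft_force"],1),np.round(o["ft_torque"],2),o["grip_width"])
E
```

```text
now [0.5422 0.0853 0.1232] yaw 92.2 q1,q6 [ 9. 97.] t 21.1
[ 2.1  5.2 -0.3] [ 1.46 -0.39  0.51] 0.010700249826134853
```

Request:
{"api": "carry_out", "payload": {"plan": [{"dx":0,"dy":0,"dz":0,"twist":1,"fingers":1},{"dx":0,"dy":0,"dz":0,"twist":2,"fingers":1},{"dx":0,"dy":0,"dz":0,"twist":3,"fingers":1},{"dx":0,"dy":0,"dz":0,"twist":3,"fingers":1},{"dx":0,"dy":0,"dz":0,"twist":3,"fingers":1}]}}

```text
clock: 21.53
eef_pos: [0.5442, 0.0856, 0.1234]
tool_rot: [0.711, 0.703, 0.004, 0.002]
ft_force: [5.8, 6.9, -3.3]
grip_width: 0.0105
grasp_force: 61.0
```

```bash
python3 - <<'E'
from h import *
from workcell import bot
go();o=bot.get_obs();print(np.round(o["ft_force"],1),np.round(o["ft_torque"],2),o["grip_width"])
E
```

```text
now [0.5442 0.0856 0.1234] yaw 89.3 q1,q6 [  9. 100.] t 21.5
[ 5.8  6.9 -3.3] [ 1.48 -1.37  0.66] 0.010476413170601892
```

Request:
{"api": "carry_out", "payload": {"plan": [{"dx":0,"dy":0,"dz":0,"twist":-1,"fingers":-0.2},{"dx":0,"dy":0,"dz":0,"twist":-1,"fingers":-0.4},{"dx":0,"dy":0,"dz":0,"twist":-1,"fingers":-0.4},{"dx":0,"dy":0,"dz":0,"twist":-1,"fingers":-0.4},{"dx":0,"dy":0,"dz":-5,"twist":-1,"fingers":-0.4}]}}

```text
clock: 21.95
eef_pos: [0.5396, 0.0835, 0.1267]
tool_rot: [0.706, 0.708, -0.001, -0.0]
ft_force: [-0.8, -0.1, -0.4]
grip_width: 0.0596
grasp_force: 0.0
```

Request:
{"api": "carry_out", "payload": {"plan": [{"dx":0,"dy":0,"dz":-30,"twist":0,"fingers":-0.4},{"dx":0,"dy":0,"dz":-60,"twist":0,"fingers":-0.4},{"dx":0,"dy":0,"dz":-90,"twist":0,"fingers":-0.4},{"dx":-20,"dy":0,"dz":-120,"twist":0,"fingers":-0.4},{"dx":-50,"dy":0,"dz":-145,"twist":0,"fingers":-0.4}]}}

```text
clock: 22.37
eef_pos: [0.5409, 0.0353, 0.2753]
tool_rot: [0.705, 0.709, 0.001, 0.001]
ft_force: [1.0, -0.0, 0.5]
grip_width: 0.06
grasp_force: 0.0
```

Request:
{"api": "carry_out", "payload": {"plan": [{"dx":-20,"dy":0,"dz":0,"twist":0,"fingers":-0.4},{"dx":-40,"dy":0,"dz":0,"twist":0,"fingers":-0.4},{"dx":-50,"dy":0,"dz":0,"twist":0,"fingers":-0.4},{"dx":-50,"dy":0,"dz":0,"twist":0,"fingers":-0.4},{"dx":-50,"dy":0,"dz":0,"twist":0,"fingers":-0.4}]}}

```text
clock: 22.78
eef_pos: [0.5405, -0.016, 0.2723]
tool_rot: [0.707, 0.708, -0.0, -0.0]
ft_force: [-0.5, 0.3, -0.5]
grip_width: 0.0594
grasp_force: 0.0
```

```bash
python3 - <<'E'
from h import *
from workcell import camera
c=camera("wrist");np.save("w110.npy",c,allow_pickle=True);print(tcp(c));T=camera("top");np.save("top20.npy",T,allow_pickle=True)
L=[.5428,.0855];print(proj(c,[L+[.117],L+[.143],[.5536,.0102,.055],[.454,.0518,.134],[.4183,.0648,.048]]))
print(proj(T,[L+[.117],L+[.143]]))
cv2.imwrite("pics/w11.png",c["image"][:,:,::-1])
g=cv2.cvtColor(c["image"],cv2.COLOR_RGB2GRAY)
q=proj(c,[L+[.143]])[0].astype(int)
for y in range(q[1]-52,q[1]+53,5): print(y,''.join("%4d"%v for v in g[y,q[0]-45:q[0]+46:4]))
E
```

```text
(array([ 0.54214749, -0.01624639,  0.27233168]), np.float64(90.12081348882839))
[[280.08019547  86.87390493]
 [280.19288499  84.75305   ]
 [288.59213018 157.66965032]
 [182.61756282 125.20047416]
 [173.5106712  109.59246927]]
[[244.78895654 232.70674472]
 [243.47269874 231.36317276]]
32   85  87  88  86 106 184 198 203 201 202 202 201 201 186 197 199 200 202 203 202 202 200 143
37   91  91 164 202 201 205 193 202 204 201 202 203 204 204 203 202 202 204 203 202 202 190 201
42  195 202 200 197 204 203 204 205 203 202 200 194 189 187 197 202 204 205 205 203 203 204 205
47  195 203 204 205 203 201 204 203 194 205 203 205 203 204 202 203 204 192 204 203 205 207 202
52  206 207 204 204 205 205 188 205 208 205 205 180 165 171 197 204 203 204 202 198 205 205 204
57  206 204 206 206 205 194 205 204 208 206 194 167 206 206 152 207 206 206 204 206 200 207 205
62  204 203 203 205 191 206 205 207 204 205 110 164 205 203 152 205 205 206 206 207 206 201 205
67  206 204 205 195 204 205 206 206 206 205 111 160 203 206 156 205 204 207 206 206 205 205 202
72  206 204 206 203 207 207 206 204 206 205 109
[... 507 characters left out ...]
6 206 207 209 206 192
102  208 122 108 196 206 210 208 206 208 207 108 141 209 207 137 208 209 211 211 207 207 207 198
107  206 139 107 111 208 209 208 205 209 204 110 141 208 208 147 205 207 209 209 211 211 201 208
112  209 210 108 105 142 208 208 209 210 204 109 136 207 210 163 210 206 209 206 210 210 206 209
117  208 209 202 106 101 146 206 207 209 206 117 110 190 190 153 208 208 209 209 206 206 210 209
122  208 210 210 196 100 101 114 205 211 208 201 202 202 207 210 210 211 209 190 209 210 211 207
127  209 209 209 207 207 166 108 106 117 203 209 207 209 211 209 208 186 205 207 208 209 209 210
132  209 208 206 207 210 208 209 207 196 208 208 209 208 208 209 209 210 211 209 209 208 208 209
```

```bash
cat >> h.py <<'E'
def angles(c):
    g=cv2.cvtColor(c["image"],cv2.COLOR_RGB2GRAY)
    H=np.array([.5536,.0102])
    for n,P,z,r in(("crank",[.454,.0518,.134],.134,25),):
        q=proj(c,[P])[0];m=np.zeros_like(g);cv2.circle(m,tuple(int(v) for v in q),r,1,-1)
        for s,ce,mm in blobs((g<45)&(m>0),40):
            k=cv2.findContours(mm.astype(np.uint8),0,1)[0][0];(x,y),rr=cv2.minEnclosingCircle(k)
            d=hit(c,[(x,y)],z)[0][:2]-H;print(n,s[:5],(x,y,rr),np.linalg.norm(d).round(4),np.degrees(np.arctan2(d[1],d[0])).round(1))
E
python3 - <<'E'
from h import *
c=load("w11");angles(c);angles(load("w5"))
g=cv2.cvtColor(c["image"],cv2.COLOR_RGB2GRAY)
for y in range(95,150,4): print(y,''.join("%4d"%v for v in g[y,150:225:3]))
E
```

```text
crank [168 101  39  31 626] (187.0, 115.5, 20.83876609802246) 0.1072 152.2
crank [247  75  33  35 220] (263.0882263183594, 91.97058868408203, 17.473018646240234) 0.108 157.8
95   84  86  87  87  83  86  87  87  86  87  88  86 131 205 194 202 205 205 204 205 207 203 209 207 204
99   86  84  90  83  86  87  85  87  85  83  85  91 194 201 199 202 206 201 210 208 207 207 206 208 207
103   87  85  88  86  85  83  80  70  39  43  25 117 205 193 200 203 202 198 191 191 203 207 208 208 209
107   86  84  87  85  85  86  49  44  45  27  27  40  30  28  42  60  49  78  80  80  81  76 196 207 209
111   85  89  84  86  85  83  73  37  25  35  41  49  48  53  47  23  13  17  54  81  80  78  80 199 207
115   85  85  86  87  84  86  84  79  31  36  41  48  48  57  61  47  17  14  15  60  77  81  83 101 207
119   87  90  86  82  87  86  90  77  38  37  42  42  46  52  57  61  16  19  21  50  64  84  83  87 208
123   88  87  84  87  85  84  86  84  29  38  37  38  41  46  51  54  15  19  15  50  81  83  79 191 208
127   86  89  85  89  88  89  82  86  78  35  37  34  34  39  44  26  18  11  38  81  80  77 173 209 210
131   86  88  86  87  87  89  89  87  88 133  97  36  28  34  28  83 114 130 201 197 199 210 211 205 210
135   88  88  89  89  85  88  86  87  86 181 199 199 196 200 205 204 195 206 209 207 207 208 207 209 207
139   92  88  90  86  87  86  88  87  88 167 201 200 194 201 202 198 198 208 205 203 207 207 208 211 209
143   89  87  89  88  88  89  88  88  87 149 202 202 198 202 202 193 207 204 202 205 210 205 210 209 209
147   89  90  92  91  89  90  91  90  89 130 200 192 197 198 197 196 203 204 200 204 207 209 208 207 210
```

```bash
python3 - <<'E'
from h import *
go((.50,.12,.26,60),(.40,.265,.25,46))
c=load("w11");print(hit(c,[(185,119.5)],.134))
E
```

```text
now [ 0.5406 -0.015   0.2721] yaw 90.2 q1,q6 [-2. 88.] t 22.9
dx 135.2 dy -40.1 dz 12.1 twist 30.2
dx 75.6 dy -159.1 dz 10.0 twist 14.0
[[0.45667176 0.05678043 0.134     ]]
```

Request:
{"api": "carry_out", "payload": {"plan": [{"dx":27,"dy":-8,"dz":2,"twist":6,"fingers":-0.4},{"dx":54,"dy":-16,"dz":4,"twist":12,"fingers":-0.4},{"dx":81,"dy":-24,"dz":7,"twist":18,"fingers":-0.4},{"dx":108,"dy":-32,"dz":10,"twist":24,"fingers":-0.4},{"dx":135,"dy":-40,"dz":12,"twist":30,"fingers":-0.4}]}}

```text
clock: 23.3
eef_pos: [0.4993, 0.1213, 0.2599]
tool_rot: [0.866, 0.5, -0.0, -0.0]
ft_force: [0.5, 1.3, -0.4]
grip_width: 0.0597
grasp_force: 0.0
```

Request:
{"api": "carry_out", "payload": {"plan": [{"dx":15,"dy":-32,"dz":2,"twist":3,"fingers":-0.4},{"dx":30,"dy":-64,"dz":4,"twist":6,"fingers":-0.4},{"dx":45,"dy":-96,"dz":7,"twist":9,"fingers":-0.4},{"dx":60,"dy":-128,"dz":10,"twist":12,"fingers":-0.4},{"dx":76,"dy":-159,"dz":10,"twist":14,"fingers":-0.4}]}}

```text
clock: 23.72
eef_pos: [0.3979, 0.2659, 0.2497]
tool_rot: [0.92, 0.392, -0.001, 0.0]
ft_force: [0.4, 0.2, 0.1]
grip_width: 0.0598
grasp_force: 0.0
```

Request:
{"api": "carry_out", "payload": {"plan": [{"dx":0,"dy":0,"dz":0,"twist":0,"fingers":-0.4},{"dx":0,"dy":0,"dz":0,"twist":0,"fingers":-0.4},{"dx":0,"dy":0,"dz":0,"twist":0,"fingers":-0.4},{"dx":0,"dy":0,"dz":0,"twist":0,"fingers":-0.4},{"dx":0,"dy":0,"dz":0,"twist":0,"fingers":-0.4}]}}

```text
clock: 24.13
eef_pos: [0.4008, 0.2634, 0.2504]
tool_rot: [0.92, 0.391, -0.0, 0.0]
ft_force: [-0.8, -0.1, 0.4]
grip_width: 0.0599
grasp_force: 0.0
```

```bash
python3 - <<'E'
from h import *
from workcell import camera
c=camera("wrist");np.save("w120.npy",c,allow_pickle=True);print(tcp(c))
q=proj(c,[[.394,.294,.075],[.394,.294,.101]]);print(q)
g=cv2.cvtColor(c["image"],cv2.COLOR_RGB2GRAY);s=cv2.cvtColor(c["image"],cv2.COLOR_RGB2HSV)[...,1]
m=((s<40)&(g>90)).astype(np.uint8)
for b in blobs(m,300,8000):
    k=cv2.convexHull(cv2.findContours(b[2].astype(np.uint8),0,1)[0][0]);e=cv2.fitEllipse(k);print(b[0],np.round(e[0],1),np.round(e[1],1),hit(c,[e[0]],.075))
x,y=q[1].astype(int)
for r in range(y-50,y+52,6): print(r,''.join("%4d"%v for v in g[r,x-48:x+49:4]))
E
```

```text
(array([0.40156946, 0.26331989, 0.25046267]), np.float64(46.092531099050404))
[[254.2854289  172.34057065]
 [252.26638885 177.63976713]]
[ 173  131   74   75 4104] [211.1 167.6] [72.6 78.6] [[0.3640325  0.33002323 0.075     ]]
[452 310  39  15 363] [470.8 318.4] [14.4 39.5] [[ 0.45848436 -0.03173232  0.075     ]]
127  106 104  98 101 102 103 106 104 102 103 104  99 105 104 105 105 107 105 106 103 108 105 105 104 104
133  101  97 154  92  95  96  97 103 105 104 103 104 101 103 106 106 105 105 105 104 104 107 106 103 106
139  226 226 226 221 143  98  95  94  94 105 104 106 107 102 105 104 106 105 107 103 104 102 104 101 101
145  224 226 226 226 226 226 215  94  95  90  97 105 107 104 105 105 106 106 105 106 103 105 104 100 102
151  161  84 224 225 226 225 227 225 144  88  92 103 105 106 106 104 102 105 104 104 108 103 104 103 100
157  210  76 218 225 225 226 226 225 226 100  89  85 107 104 108 103 106 106 105 106 103 104 101 104 103
163  216  81 213 225 225 226 226 226 226 222  84  95 104 102 104 104 105 105 104 104 105 105 106 105 103
169  225  89 153 224 225 227 226 224 226 227  84  
[... 299 characters left out ...]
24 223 143 101 105 108 106 104 106 105 105 105 105 103 102 106 105 105
193  222 188  80 223 223 225 224 224 160 104 105 107 104 106 105 104 105 102 106 105 103 102 102 104 106
199  222 198 148 222 223 225 215 102 104 105 104 106 105 106 106 108 106 104 104 106 105 101 105 105 106
205  138 164 160 140 108 103 104  94  54  62  55  58  60  54  58  77 106 106 107  82  58 104 103 107 105
211  102  97  59  57  57  67  60  56  56  57  58  58  57  56  58  56  57  55  62  60  56  56  66  57  63
217  102  53  55  56  52  62  58  55  55  60  57  58  56  56  59  60  60  57  57  61  58  56  57  58  58
223  100  56  57  53  55  58  55  56  59  57  55  56  55  57  57  57  59  60  60  57  59  54  60  61  62
```

Cap2 has been knocked aside and is now at about (0.364, 0.330), px (211,168). I'll measure its handle.

```bash
python3 - <<'E'
from h import *
c=load("w12");g=cv2.cvtColor(c["image"],cv2.COLOR_RGB2GRAY)
for r in range(127,212,4): print(r,''.join("%4d"%v for v in g[r,168:254:3]))
T=load("top2") if 0 else None
E
```

```text
127  105 103 104 103 105 106 104 102 102 104 102 107 106 102 103 101 101 102 100 102 106 106 102 102 103 107 103 105 105
131  104 103 104 102 104 104 106 102 101 102 101 105 103 100 105 116  87  82  97 102 100 101 102 104 104 105 103 104 102
135  103 104 106 102 105 103 102 101 103 101 103  95  98 106  95  97  96  95  96  96 131  96  91 105 103 104 106 107 103
139  103 102 103 105 103 105 103 115 198 222 223 226 226 226 226 226 221 194 101  97  95  96  97  95 105 101 103 107 107
143  104 101 103 102 103 114 216 226 224 223 226 226 225 227 224 225 227 227 226 214 100  98  96  94  91 101 101 104 102
147  104 104 101 103 157 225 225 225 225 226 224 218 199 200 225 226 226 226 226 225 225 170  92  92  99  95  99 106 105
151  100 104 101 160 225 225 226 226 225 196 187 190 161  85 109 226 225 226 226 226 227 226 216 103  88 101  88 107 105
155  104 101 108 224 223 224 224 225 225 194 223 225 204  83  88 225 225 225 225 226 226 226 226 189  88  88  86 102 106
159  100  98 189 225 224 225 225 225 225 200 222 225 209  90  85 224 226 226 225 226 226 225 225 226 161  86  83  80 105
163   99 10
[... 861 characters left out ...]
221 223 224 223 222 198 222 223 206  91  89 224 224 224 224 225 225 224 175 103 102 105 107 105
195   99  99 101  96  97 104 217 221 223 223 196 220 224 210  95  91 224 222 222 224 223 223 185 104 103 104 104 104 105
199   95  98  99  99  97  97  99 127 219 221 222 221 222 217 120 211 222 223 222 223 215 112 103 105 105 102 106 104 105
203   99  97  98  98  97  97 101  99 101 108 160 214 208 216 221 220 220 218 152 112 107 103  74  75 100  73  70  62  73
207   98 100 102 100  98 100 100 100 101 104 103 100  97 101 100  99  93  81 103 102  61  57  59  61  58  59  58  58  57
211  101  96  97  98  99  98  99 100 100 101 100 104 102 102  63  54  57  58  58  70  60  54  55  59  57  58  55  57  57
```

```bash
python3 - <<'E'
from h import *
c=load("w12")
a=hit(c,[(200.3,153),(204.2,197)],.101);d=a[0]-a[1];w=np.degrees(np.arctan2(d[1],d[0]));print(a.mean(0),"yaw",w)
p=hit(c,[(207.7,171.3)],.075)[0];print(p);h=hit(c,[(203,174.8)],.101)[0];print(h,np.linalg.norm(p-h))
rel(c,(p+h)/2,.079,w)
E
```

```text
[0.3594758  0.33015785 0.101     ] yaw 46.31091520258551
[0.35835809 0.32984285 0.075     ]
[0.36054338 0.33017749 0.101     ] 0.02609382092214012
tcp [0.4016 0.2633 0.2505] yaw 46.1 -> dx 18.8 dy -76.6 dz 171.5 twist -0.2
```

Request:
{"api": "carry_out", "payload": {"plan": [{"dx":4,"dy":-20,"dz":0,"twist":0,"fingers":-0.4},{"dx":9,"dy":-40,"dz":0,"twist":0,"fingers":-0.4},{"dx":14,"dy":-60,"dz":0,"twist":0,"fingers":-0.4},{"dx":19,"dy":-76,"dz":0,"twist":0,"fingers":-0.4},{"dx":19,"dy":-76,"dz":0,"twist":0,"fingers":-0.4}]}}

```text
clock: 24.6
eef_pos: [0.3582, 0.3318, 0.2504]
tool_rot: [0.92, 0.393, -0.0, -0.001]
ft_force: [0.1, 1.2, 0.6]
grip_width: 0.06
grasp_force: 0.0
```

Request:
{"api": "carry_out", "payload": {"plan": [{"dx":0,"dy":0,"dz":0,"twist":0,"fingers":-0.4},{"dx":0,"dy":0,"dz":0,"twist":0,"fingers":-0.4},{"dx":0,"dy":0,"dz":0,"twist":0,"fingers":-0.4},{"dx":0,"dy":0,"dz":0,"twist":0,"fingers":-0.4},{"dx":0,"dy":0,"dz":0,"twist":0,"fingers":-0.4}]}}

```text
clock: 25.02
eef_pos: [0.3591, 0.3298, 0.2505]
tool_rot: [0.92, 0.391, -0.0, 0.0]
ft_force: [-0.2, -0.3, -0.5]
grip_width: 0.0599
grasp_force: 0.0
```

```bash
python3 - <<'E'
from h import *
from workcell import camera
c=camera("wrist");np.save("w130.npy",c,allow_pickle=True);print(tcp(c))
g=cv2.cvtColor(c["image"],cv2.COLOR_RGB2GRAY);q=proj(c,[[.3595,.33,.101]])[0].astype(int);print(q)
for r in range(q[1]-48,q[1]+46,4): print(r,''.join("%4d"%v for v in g[r,q[0]-45:q[0]+46:3]))
E
```

```text
(array([0.35982424, 0.3296855 , 0.25057401]), np.float64(46.09467304821193))
[278 193]
145  108 107 107 106 104 105 105 106 104 104 106 104 104 104 106  94 106 104 105 104 107 102 104 107 106 106 107 109 107 105 108
149  107 106 104 106 106 104 104 104 103 108  93  93  95  95 123 181  98  99  99  97 102 106 105 108 108 109 107 107 105 110 107
153  105 106 108 103 107 107 106 103 104 152 113  96  96  97 100 100 102 102  97  98 184 108 103 109 108 108 106 109 107 107 108
157  105 105 105 105 106 105 107 104  89  95 172 219 227 228 229 227 228 228 226 212 131  97  97 102 106 103 108 108 105 105 107
161  105 105 106 102 104 107  93  86 172 227 229 229 227 229 229 229 228 229 228 229 228 225 136  93 106 107 107 104 106 106 108
165  102 105 103 102 107 120 144 224 228 229 229 229 228 228 186 187 220 228 229 229 228 229 229 194 203 110 104 108 108 108 106
169  103 102 106 104 104 120 226 228 229 228 228 228 229 138 127 126 113 223 228 229 229 230 227 228 219 111 106 105 108 106 105
173  100 100 104 105 107 222 228 228 228 228 228 229 215 176 225 228 215 222 227 229 227 228 227 228 227 176 1
[... 1382 characters left out ...]
121 120 117  96  59  59 101 107 107 105 108 106 108 110
221   55  59  55  54  57  56  55  56  56  55  56  57  62  66  76  84  73  67  59  57  62  59  58 100 107 105 107 105 105 111 109
225   57  56  57  56  54  58  55  55  57  55  59  58  55  57  56  60  57  57  55  55  56  57  60 104 108 104 105 109 105 109 111
229   56  49  55  56  52  57  56  62  57  58  58  57  57  59  56  57  60 110 107  75  59  60  57 103 107 109 106 108 106 107 109
233   56  57  58  55  52  57  57  59  60  58  58  58  57  55  62 104 107 107 107 106 105 101 109 109 109 110 109 110 107 107 108
237   54  56  56  54  54  60  54  59  58  57  57  57  56  58  70 105 107 108 104 103 106 108 106 109 106 108 107 108 106 107 106
```

Request:
{"api": "carry_out", "payload": {"plan": [{"dx":-1,"dy":-0.7,"dz":20,"twist":0,"fingers":-0.4},{"dx":-1,"dy":-0.7,"dz":50,"twist":0,"fingers":-0.4},{"dx":-1,"dy":-0.7,"dz":80,"twist":0,"fingers":-0.4},{"dx":-1,"dy":-0.7,"dz":105,"twist":0,"fingers":-0.4},{"dx":-1,"dy":-0.7,"dz":120,"twist":0,"fingers":-0.4}]}}

```text
clock: 25.48
eef_pos: [0.3562, 0.3287, 0.1277]
tool_rot: [0.92, 0.392, -0.002, 0.001]
ft_force: [-0.6, 0.2, 0.4]
grip_width: 0.0599
grasp_force: 0.0
```

Request:
{"api": "carry_out", "payload": {"plan": [{"dx":0,"dy":0,"dz":15,"twist":0,"fingers":-0.4},{"dx":0,"dy":0,"dz":30,"twist":0,"fingers":-0.4},{"dx":0,"dy":0,"dz":42,"twist":0,"fingers":-0.4},{"dx":0,"dy":0,"dz":50,"twist":0,"fingers":-0.4},{"dx":0,"dy":0,"dz":50,"twist":0,"fingers":0.2}]}}

```text
clock: 25.9
eef_pos: [0.3566, 0.3291, 0.0789]
tool_rot: [0.92, 0.392, -0.002, 0.001]
ft_force: [-0.8, 0.2, -0.1]
grip_width: 0.049
grasp_force: 0.0
```

Request:
{"api": "carry_out", "payload": {"plan": [{"dx":0,"dy":0,"dz":0,"twist":0,"fingers":1},{"dx":0,"dy":0,"dz":0,"twist":0,"fingers":1},{"dx":0,"dy":0,"dz":0,"twist":0,"fingers":1},{"dx":0,"dy":0,"dz":0,"twist":0,"fingers":1},{"dx":0,"dy":0,"dz":0,"twist":0,"fingers":1}]}}

```text
clock: 26.32
eef_pos: [0.3583, 0.331, 0.0817]
tool_rot: [0.92, 0.392, 0.001, -0.0]
ft_force: [0.2, -0.6, 4.3]
grip_width: 0.0107
grasp_force: 60.7
```

```bash
python3 - <<'E'
from h import *
from workcell import camera
c=camera("wrist");print(tcp(c))
go((.36,.33,.21,46),(.40,.18,.22,60),(.44,.03,.22,84),(.485,-.095,.22,84))
E
```

```text
(array([0.35873972, 0.33057783, 0.08191428]), np.float64(46.172233022134726))
now [0.3583 0.3309 0.0817] yaw 46.2 q1,q6 [ 43. 177.] t 26.4
dx 0.5 dy 1.8 dz -128.3 twist 0.2
dx -80.1 dy 133.0 dz -10.0 twist -14.0
dx -109.9 dy 109.6 dz -0.0 twist -24.0
dx -119.6 dy 57.8 dz -0.0 twist 0.0
```

Request:
{"api": "carry_out", "payload": {"plan": [{"dx":0,"dy":0,"dz":-10,"twist":0,"fingers":1},{"dx":0,"dy":0,"dz":-40,"twist":0,"fingers":1},{"dx":0,"dy":0,"dz":-80,"twist":0,"fingers":1},{"dx":0,"dy":0,"dz":-120,"twist":0,"fingers":1},{"dx":0,"dy":0,"dz":-158,"twist":-2,"fingers":1}]}}

```text
clock: 26.78
eef_pos: [0.3567, 0.3295, 0.2406]
tool_rot: [0.913, 0.408, -0.001, 0.0]
ft_force: [1.3, 0.7, -2.5]
grip_width: 0.0106
grasp_force: 59.9
```

Request:
{"api": "carry_out", "payload": {"plan": [{"dx":-12,"dy":20,"dz":0,"twist":-3,"fingers":1},{"dx":-28,"dy":47,"dz":0,"twist":-5,"fingers":1},{"dx":-45,"dy":75,"dz":0,"twist":-8,"fingers":1},{"dx":-63,"dy":104,"dz":0,"twist":-10,"fingers":1},{"dx":-80,"dy":133,"dz":0,"twist":-12,"fingers":1}]}}

```text
clock: 27.2
eef_pos: [0.4026, 0.1803, 0.2389]
tool_rot: [0.865, 0.502, -0.0, -0.0]
ft_force: [0.5, -1.2, -1.7]
grip_width: 0.0107
grasp_force: 60.0
```

Request:
{"api": "carry_out", "payload": {"plan": [{"dx":-22,"dy":22,"dz":0,"twist":-5,"fingers":1},{"dx":-44,"dy":44,"dz":0,"twist":-10,"fingers":1},{"dx":-66,"dy":66,"dz":0,"twist":-15,"fingers":1},{"dx":-88,"dy":88,"dz":0,"twist":-20,"fingers":1},{"dx":-110,"dy":110,"dz":0,"twist":-24,"fingers":1}]}}

```text
clock: 27.62
eef_pos: [0.4434, 0.0302, 0.2388]
tool_rot: [0.741, 0.672, -0.0, -0.0]
ft_force: [1.0, 0.3, -0.5]
grip_width: 0.0106
grasp_force: 59.9
```

Request:
{"api": "carry_out", "payload": {"plan": [{"dx":-30,"dy":14,"dz":0,"twist":0,"fingers":1},{"dx":-60,"dy":29,"dz":0,"twist":0,"fingers":1},{"dx":-90,"dy":44,"dz":0,"twist":0,"fingers":1},{"dx":-115,"dy":56,"dz":0,"twist":0,"fingers":1},{"dx":-120,"dy":58,"dz":0,"twist":0,"fingers":1}]}}

```text
clock: 28.03
eef_pos: [0.4901, -0.0973, 0.2384]
tool_rot: [0.744, 0.669, -0.001, 0.001]
ft_force: [0.8, 0.4, -0.5]
grip_width: 0.0107
grasp_force: 60.0
```

Request:
{"api": "carry_out", "payload": {"plan": [{"dx":0,"dy":0,"dz":0,"twist":0,"fingers":1},{"dx":0,"dy":0,"dz":0,"twist":0,"fingers":1},{"dx":0,"dy":0,"dz":0,"twist":0,"fingers":1},{"dx":0,"dy":0,"dz":0,"twist":0,"fingers":1},{"dx":0,"dy":0,"dz":0,"twist":0,"fingers":1}]}}

```text
clock: 28.45
eef_pos: [0.4891, -0.0924, 0.2387]
tool_rot: [0.742, 0.671, 0.0, -0.0]
ft_force: [-0.6, -0.7, -1.2]
grip_width: 0.0103
grasp_force: 60.0
```

```bash
python3 - <<'E'
from h import *
from workcell import camera
c=camera("wrist");np.save("w140.npy",c,allow_pickle=True);t,w=tcp(c);print(t,w)
g=cv2.cvtColor(c["image"],cv2.COLOR_RGB2GRAY);q=proj(c,[[.4924,-.0308,.108],[.4924,-.0308,.068],t+[0,0,.0202]]);print(q)
x,y=q[0].astype(int)
for r in range(y-40,y+46,4): print(r,''.join("%4d"%v for v in g[r,x-45:x+46:3]))
print()
for r in range(236,346,6): print(r,''.join("%4d"%v for v in g[r,255:306:3]))
E
```

```text
[ 0.49047638 -0.09263557  0.23875444] 84.28572575509484
[[274.18960192 133.25743429]
 [274.75322391 130.14738707]
 [279.11832036 290.73839372]]
93  211 210 209 213 211 211 212 210 210 210 210 209 208 213 211 210 209 210 210 212 210 209 211 209 210 213 163 103  65  92  89
97  210 211 212 208 212 213 209 211 212 212 211 211 211 212 211 212 211 211 214 210 210 211 211 210 212 209 210 205  84  69  88
101  213 209 210 211 212 211 212 211 210 211 211 210 213 210 213 210 210 211 211 211 213 209 210 213 211 213 212 209 208 124  87
105  212 213 209 212 211 212 212 209 212 212 212 212 209 202 171 171 158 201 209 211 212 180 204 211 208 212 212 210 210 213 210
109  211 210 212 212 212 211 212 211 211 211 204 133 121  94  81 129  83 115 123 134 126 129 131 199 210 212 211 212 210 212 212
113  211 213 211 213 213 210 210 212 214 132 116  75 119 124 125 132 128 126 117  99 117 126 130 131 195 210 211 211 212 212 211
117  212 212 212 212 212 214 212 212 131  74 113 125 156 184 177 160 185 183 150 125 123  91 126 128 130 194 211 213 212 212 212
121  213 212 211 211 211 211 214 113  63 109 137 171 16
[... 2567 characters left out ...]
106 107 107 104 103  90  23  25  81  82  64
296   17  26  76  35  29 100 105 106 105 107 105  89  25  33  70  23  17
302   23  23  11  32  31 102 105 106 106 105 100  92  28  28  21  16  20
308   23  24  22  26  26  99 103 108 106 103 100  91  22  24  21  18  16
314   28  16  26  28  38  98 104 105 105 102 103  90  32  23  19  25  21
320   24  20  12  14  45 103 106 105 105 104 102  87  35  29  24  21  23
326   16  18  29  23  61 100 104 105 104 102 101  86  42  27  24  18  19
332   14  17  22  46  85  96 106 104 104 104 101  82  25  41  16  19  23
338   15  20  38  90  89  87  91  89  54  42  31  28  33  29  25  16  20
344   14  17  53  89  93  92  93  93  92  89  37  34  27  30  25  19  24
```

Request:
{"api": "carry_out", "payload": {"plan": [{"dx":12,"dy":-1,"dz":0,"twist":0,"fingers":1},{"dx":30,"dy":-2,"dz":0,"twist":0,"fingers":1},{"dx":48,"dy":-4.2,"dz":10,"twist":0,"fingers":1},{"dx":61.2,"dy":-4.2,"dz":20,"twist":0,"fingers":1},{"dx":61.2,"dy":-4.2,"dz":30,"twist":0,"fingers":1}]}}

```text
clock: 28.92
eef_pos: [0.4915, -0.0292, 0.2084]
tool_rot: [0.741, 0.672, 0.001, -0.0]
ft_force: [-0.1, -0.4, -0.6]
grip_width: 0.0111
grasp_force: 60.0
```

Request:
{"api": "carry_out", "payload": {"plan": [{"dx":0,"dy":0,"dz":15,"twist":0,"fingers":1},{"dx":0,"dy":0,"dz":30,"twist":0,"fingers":1},{"dx":0,"dy":0,"dz":45,"twist":0,"fingers":1},{"dx":0,"dy":0,"dz":56,"twist":0,"fingers":1},{"dx":0,"dy":0,"dz":64,"twist":0,"fingers":1}]}}

```text
clock: 29.33
eef_pos: [0.4905, -0.0319, 0.1431]
tool_rot: [0.742, 0.67, -0.001, -0.001]
ft_force: [0.5, 0.4, -0.3]
grip_width: 0.0104
grasp_force: 60.0
```

Request:
{"api": "carry_out", "payload": {"plan": [{"dx":0,"dy":0,"dz":4,"twist":0,"fingers":1},{"dx":0,"dy":0,"dz":8,"twist":0,"fingers":1},{"dx":0,"dy":0,"dz":12,"twist":0,"fingers":1},{"dx":0,"dy":0,"dz":15,"twist":0,"fingers":1},{"dx":0,"dy":0,"dz":17,"twist":0,"fingers":1}]}}

```text
clock: 29.75
eef_pos: [0.4917, -0.0322, 0.1276]
tool_rot: [0.742, 0.67, 0.0, 0.0]
ft_force: [0.1, 0.2, 0.3]
grip_width: 0.0106
grasp_force: 60.0
```

Request:
{"api": "carry_out", "payload": {"plan": [{"dx":0,"dy":0,"dz":1,"twist":0,"fingers":1},{"dx":0,"dy":0,"dz":2,"twist":0,"fingers":1},{"dx":0,"dy":0,"dz":3,"twist":0,"fingers":1},{"dx":0,"dy":0,"dz":4,"twist":0,"fingers":1},{"dx":0,"dy":0,"dz":4,"twist":0,"fingers":1}]}}

```text
clock: 30.17
eef_pos: [0.4917, -0.0322, 0.1237]
tool_rot: [0.742, 0.67, 0.0, 0.0]
ft_force: [1.1, 0.3, -0.7]
grip_width: 0.0108
grasp_force: 60.0
```

Request:
{"api": "carry_out", "payload": {"plan": [{"dx":0,"dy":0,"dz":0.3,"twist":7,"fingers":1},{"dx":0,"dy":0,"dz":0.3,"twist":14,"fingers":1},{"dx":0,"dy":0,"dz":0.3,"twist":21,"fingers":1},{"dx":0,"dy":0,"dz":0.3,"twist":28,"fingers":1},{"dx":0,"dy":0,"dz":0.3,"twist":35,"fingers":1}]}}

```text
clock: 30.58
eef_pos: [0.4917, -0.0323, 0.1237]
tool_rot: [0.911, 0.413, 0.0, 0.0]
ft_force: [0.7, 0.1, 0.8]
grip_width: 0.0106
grasp_force: 60.3
```

Request:
{"api": "carry_out", "payload": {"plan": [{"dx":0,"dy":0,"dz":0,"twist":4,"fingers":1},{"dx":0,"dy":0,"dz":0,"twist":8,"fingers":1},{"dx":0,"dy":0,"dz":0,"twist":12,"fingers":1},{"dx":0,"dy":0,"dz":0,"twist":16,"fingers":1},{"dx":0,"dy":0,"dz":0,"twist":18,"fingers":1}]}}

```text
clock: 31.0
eef_pos: [0.4918, -0.0323, 0.1236]
tool_rot: [0.964, 0.267, 0.0, 0.0]
ft_force: [-0.4, 1.7, 1.5]
grip_width: 0.0106
grasp_force: 60.4
```

```bash
python3 - <<'E'
from h import *
from workcell import bot
go();o=bot.get_obs();print(np.round(o["ft_force"],1),np.round(o["ft_torque"],2),o["grip_width"])
E
```

```text
now [ 0.4918 -0.0323  0.1236] yaw 31.0 q1,q6 [ -4. 145.] t 31.0
[-0.4  1.7  1.5] [ 0.28 -0.    0.16] 0.010631316396188547
```

Request:
{"api": "carry_out", "payload": {"plan": [{"dx":0,"dy":0,"dz":0,"twist":1,"fingers":1},{"dx":0,"dy":0,"dz":0,"twist":2,"fingers":1},{"dx":0,"dy":0,"dz":0,"twist":3,"fingers":1},{"dx":0,"dy":0,"dz":0,"twist":4,"fingers":1},{"dx":0,"dy":0,"dz":0,"twist":4,"fingers":1}]}}

```text
clock: 31.42
eef_pos: [0.4908, -0.0305, 0.1238]
tool_rot: [0.972, 0.236, 0.0, -0.002]
ft_force: [-3.6, 5.4, 7.2]
grip_width: 0.0106
grasp_force: 62.1
```

```bash
python3 - <<'E'
from h import *
from workcell import bot
go();o=bot.get_obs();print(np.round(o["ft_force"],1),np.round(o["ft_torque"],2),o["grip_width"])
E
```

```text
now [ 0.4908 -0.0305  0.1238] yaw 27.3 q1,q6 [ -4. 149.] t 31.4
[-3.6  5.4  7.2] [1.21 0.85 0.74] 0.010589920737123807
```

Request:
{"api": "carry_out", "payload": {"plan": [{"dx":0,"dy":0,"dz":0,"twist":-1,"fingers":-0.2},{"dx":0,"dy":0,"dz":0,"twist":-1,"fingers":-0.4},{"dx":0,"dy":0,"dz":0,"twist":-1,"fingers":-0.4},{"dx":0,"dy":0,"dz":0,"twist":-1,"fingers":-0.4},{"dx":0,"dy":0,"dz":-5,"twist":-1,"fingers":-0.4}]}}

```text
clock: 31.83
eef_pos: [0.4907, -0.0325, 0.1273]
tool_rot: [0.97, 0.243, -0.001, -0.0]
ft_force: [-0.7, 0.1, 0.6]
grip_width: 0.0599
grasp_force: 0.0
```

Request:
{"api": "carry_out", "payload": {"plan": [{"dx":0,"dy":0,"dz":-30,"twist":0,"fingers":-0.4},{"dx":0,"dy":0,"dz":-60,"twist":0,"fingers":-0.4},{"dx":0,"dy":0,"dz":-90,"twist":0,"fingers":-0.4},{"dx":-25,"dy":0,"dz":-120,"twist":0,"fingers":-0.4},{"dx":-60,"dy":0,"dz":-150,"twist":0,"fingers":-0.4}]}}

```text
clock: 32.25
eef_pos: [0.4425, -0.0589, 0.2771]
tool_rot: [0.97, 0.244, 0.001, 0.0]
ft_force: [0.4, -0.7, -0.1]
grip_width: 0.0596
grasp_force: 0.0
```

Request:
{"api": "carry_out", "payload": {"plan": [{"dx":-5,"dy":-10,"dz":0,"twist":0,"fingers":-0.4},{"dx":-10,"dy":-20,"dz":0,"twist":0,"fingers":-0.4},{"dx":-15,"dy":-30,"dz":0,"twist":0,"fingers":-0.4},{"dx":-15,"dy":-30,"dz":0,"twist":0,"fingers":-0.4},{"dx":-15,"dy":-30,"dz":0,"twist":0,"fingers":-0.4}]}}

```text
clock: 32.67
eef_pos: [0.4135, -0.039, 0.2744]
tool_rot: [0.97, 0.244, -0.001, -0.0]
ft_force: [0.9, -0.5, 0.3]
grip_width: 0.0598
grasp_force: 0.0
```

```bash
python3 - <<'E'
from h import *
from workcell import camera
c=camera("wrist");np.save("w150.npy",c,allow_pickle=True);print(tcp(c));go()
cv2.imwrite("pics/w15.png",cv2.resize(c["image"][:,:,::-1],None,fx=1.4,fy=1.4))
E
```

```text
(array([ 0.41431205, -0.03886591,  0.2742805 ]), np.float64(28.275894273026378))
now [ 0.414  -0.0391  0.2744] yaw 28.2 q1,q6 [ -5. 146.] t 32.7
```

View pics/w15.png

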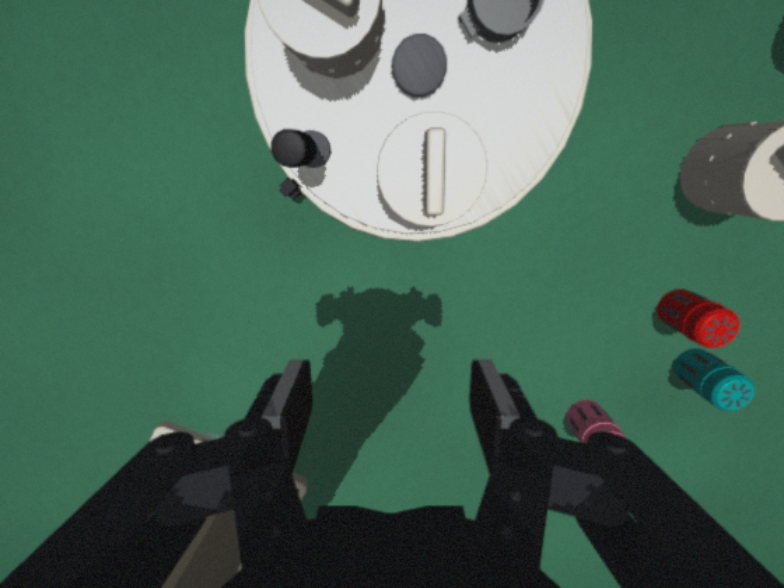

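Both caps sit flat. Cap R's disc is at (309,120) with its handle pointing to the hub (299,46). The crank top is at (207,105) and the pointer at (208,135).

```bash
python3 - <<'E'
from h import *
c=load("w15");g=cv2.cvtColor(c["image"],cv2.COLOR_RGB2GRAY)
H=hit(c,[(299.3,46.5)],.055)[0];H0=np.array([.5536,.0102,0]);print("hub",H)
for n,p,z in(("crank",(207.1,105),.134),("ptr",(207.9,135),.048),("capR",(308.9,120),.117),("handR",(311.2,121.5),.143)):
    q=hit(c,[p],z)[0];d=q-H0;print(n,q.round(4),np.hypot(*d[:2]).round(4),np.degrees(np.arctan2(d[1],d[0])).round(1))
a=hit(c,[(311.4,93),(311,151)],.143);d=a[0]-a[1];print("handle yaw",np.degrees(np.arctan2(d[1],d[0])))
for y in range(85,125,3): print(y,''.join("%4d"%v for v in g[y,188:240:2]))
for h in(.134,): pass
E
```

```text
hub [0.55269878 0.01076914 0.055     ]
crank [0.4586 0.0585 0.134 ] 0.1066 153.0
ptr [0.4189 0.0616 0.048 ] 0.1442 159.1
capR [ 0.491  -0.0303  0.117 ] 0.0745 -147.1
handR [ 0.4906 -0.0301  0.143 ] 0.0748 -147.4
handle yaw 29.92807636771262
85  210 214 214 215 214 216 215 215 216 215 215 215 215 214 215 215 213 214 215 215 215 216 215 215 214 216
88  214 200 215 214 215 216 214 216 215 215 216 214 216 214 216 216 214 216 215 216 216 215 214 215 215 215
91  214 209 213 216 215 215 214 193 189 190 195 201 209 215 216 214 215 215 213 215 215 217 216 214 215 214
94  202 213 196 214 208 120  55  54  55  63  58  41  27  45  85  91  94  92  98 111 160 207 215 216 214 215
97  134 211 210 192  63  48  58  62  65  70  73  73  70  49  14  19  23  70  90  93  90  92 142 214 216 216
100   98 171 212  97  46  56  59  57  63  68  70  72  77  70  48  19  15  11  62  91  94  92  89 135 215 216
103   92 112 187  63  50  54  54  56  60  67  69  72  70  73  60  26  12  24  29  72  93  95  93  90 202 216
106   96  94 105  55  44  50  55  55  57  57  61  65  66  69  60  31  12  23  21  44  89  92  89  84 159 216
109   94  93  96  63  40  48  45  56  51  58  59  58  59  59  52  13  19  13  12  45  50  89  94  88 127 216
112   95  94  95  88  40  43  45  51  52  49  55  53  56  56  42  10  11  12  25  50  50  49  88  83 211 216
115   95  92  94  95  90  55  41  45  45  47  53  48  47  31  10  10  16  30  49  50  48  49  65 198 216 216
118   92  92  90  92  94  92 133 107  81  45  37  28  44  41  71  64  52  46  45  56  59  98 188 217 218 216
121   90  94  94  95  92  90  93 141 212 215 196 215 201 110 115 114 109 112 114 113 114 113 137 216 217 217
124   89  90  93  94  92  90  92  93 130 213 216 194 205 111 109 113 111 108 114 112 109 115 201 216 217 217
```

Request:
{"api": "carry_out", "payload": {"plan": [{"dx":20,"dy":-15,"dz":5,"twist":-7,"fingers":-0.4},{"dx":40,"dy":-30,"dz":10,"twist":-14,"fingers":-0.4},{"dx":60,"dy":-45,"dz":20,"twist":-21,"fingers":-0.4},{"dx":75,"dy":-58,"dz":25,"twist":-28,"fingers":-0.4},{"dx":85,"dy":-66,"dz":30,"twist":-35,"fingers":-0.4}]}}

```text
clock: 33.13
eef_pos: [0.4587, 0.0606, 0.2436]
tool_rot: [0.85, 0.527, -0.001, -0.001]
ft_force: [0.0, -0.9, -0.4]
grip_width: 0.0597
grasp_force: 0.0
```

Request:
{"api": "carry_out", "payload": {"plan": [{"dx":0,"dy":0,"dz":0,"twist":-7,"fingers":-0.4},{"dx":0,"dy":0,"dz":0,"twist":-14,"fingers":-0.4},{"dx":0,"dy":0,"dz":0,"twist":-21,"fingers":-0.4},{"dx":0,"dy":0,"dz":0,"twist":-27,"fingers":-0.4},{"dx":0,"dy":0,"dz":0,"twist":-27,"fingers":-0.4}]}}

```text
clock: 33.55
eef_pos: [0.4582, 0.059, 0.2442]
tool_rot: [0.705, 0.709, -0.001, -0.001]
ft_force: [0.4, -0.6, 0.0]
grip_width: 0.0598
grasp_force: 0.0
```

```bash
python3 - <<'E'
from h import *
from workcell import camera
c=camera("wrist");np.save("w160.npy",c,allow_pickle=True);print(tcp(c));go()
g=cv2.cvtColor(c["image"],cv2.COLOR_RGB2GRAY);q=proj(c,[[.458,.0595,.134]])[0];print(q);x,y=q.astype(int)
for r in range(y-27,y+30,3): print(r,''.join("%4d"%v for v in g[r,x-36:x+37:3]))
E
```

```text
(array([0.46000287, 0.05881092, 0.2441369 ]), np.float64(90.34132906286618))
now [0.4581 0.0589 0.2443] yaw 90.1 q1,q6 [ 7. 97.] t 33.6
[277.29312334 204.9729139 ]
177   48  46  46 146 153 193 142 106  76  44  45  73  74  81  81  82 149 211 212 212 213 211 211 204 101
180   37  42  47 190  95  99  98 102  59  40  46  54  55  66  86  81 100 210 214 212 210 212 210 211 146
183   48  77 120 104  96 101 101 100  53  45  21  27  20  21  60  81 104 209 213 211 213 211 210 211 206
186   47  95 106 105  97 100 101 100  76  18  24  23  19  23  17  56 153 211 212 212 213 211 211 211 212
189   50 103 104  95  98 102  97 102  86  23  20  17  15  11  24  18 205 213 208 211 210 212 211 210 212
192   56 107 104  95  99 101  98 102  62  19  16  34  36  29  11  21 185 209 208 211 210 207 210 210 205
195   74 107 105  98 103  97 100 103  32  20  50  58  65  67  58  25 115 208 211 209 209 205 209 207 202
198   93 106 104  98  99  98 101  97  25  41  47  52  54  58  60  52 114 206 208 209 207 208 207 201 204
201   95 104 102 101  97  99 101  96  22  38  45  49  49  50  52  50 112 207 207 205 206 207 203
[... 358 characters left out ...]
01 201 147  40  18  24  24  85 200 204 200 204 201 193 196 200 200 204
216   98 197 119 199 198 190 201 201 199 200 200 177 179 182 203 202 199 200 200 198 193 197 200 199 206
219  159 202 181 197 196 194 198 201 194 200 201 202 198 199 205 200 199 200 199 192 193 200 198 203 206
222  172 204 181 196 188 200 202 197 198 197 198 201 199 205 202 197 197 194 179 129 130 133 146 197 199
225  115 202 166 191 193 199 198 195 198 197 204 198 198 201 190 136 108  79  73  75  79  77  78  82  88
228   98 201 146 188 198 199 194 194 195 199 200 196 190 104  84  74  73  74  73  73  73  78  81  81  83
231   91 194 186 192 200 196 193 194 197 199 190 107 100  81  74  68  75  73  74  74  75  92  86  80  80
```

Request:
{"api": "carry_out", "payload": {"plan": [{"dx":2.5,"dy":-2,"dz":20,"twist":0,"fingers":-0.4},{"dx":2.5,"dy":-2,"dz":45,"twist":0,"fingers":-0.4},{"dx":2.5,"dy":-2,"dz":70,"twist":0,"fingers":-0.4},{"dx":2.5,"dy":-2,"dz":90,"twist":0,"fingers":-0.4},{"dx":2.5,"dy":-2,"dz":105,"twist":0,"fingers":-0.4}]}}

```text
clock: 34.02
eef_pos: [0.4549, 0.0611, 0.1379]
tool_rot: [0.707, 0.707, -0.001, -0.001]
ft_force: [-1.2, 0.3, 0.8]
grip_width: 0.0597
grasp_force: 0.0
```

Request:
{"api": "carry_out", "payload": {"plan": [{"dx":0,"dy":0,"dz":15,"twist":0,"fingers":-0.4},{"dx":0,"dy":0,"dz":30,"twist":0,"fingers":-0.4},{"dx":0,"dy":0,"dz":39,"twist":0,"fingers":-0.4},{"dx":0,"dy":0,"dz":39,"twist":0,"fingers":-0.4},{"dx":0,"dy":0,"dz":39,"twist":0,"fingers":0.2}]}}

```text
clock: 34.43
eef_pos: [0.4557, 0.0612, 0.101]
tool_rot: [0.706, 0.708, -0.001, -0.0]
ft_force: [-0.3, -0.6, 0.6]
grip_width: 0.0494
grasp_force: 0.0
```

Request:
{"api": "carry_out", "payload": {"plan": [{"dx":0,"dy":0,"dz":0,"twist":0,"fingers":0.7},{"dx":0,"dy":0,"dz":0,"twist":0,"fingers":0.7},{"dx":0,"dy":0,"dz":0,"twist":0,"fingers":0.7},{"dx":0,"dy":0,"dz":0,"twist":0,"fingers":0.7},{"dx":0,"dy":0,"dz":0,"twist":0,"fingers":0.7}]}}

```text
clock: 34.85
eef_pos: [0.4561, 0.0615, 0.1026]
tool_rot: [0.706, 0.708, 0.001, 0.0]
ft_force: [-2.2, 0.2, 6.9]
grip_width: 0.0228
grasp_force: 58.8
```

```bash
python3 - <<'E'
from h import *
from workcell import camera,bot
c=camera("wrist");t,w=tcp(c);print(t,w);go();print(np.round(bot.get_obs()["ft_force"],1))
d=t[:2]-[.5536,.0102];a0=np.degrees(np.arctan2(d[1],d[0]));print(np.hypot(*d),a0)
w=np.radians(w);r=108
for k in range(13):
    a=np.radians(a0+30*k);row=[]
    for j in range(1,6):
        b=a+np.radians(6*j);D=r*np.array([np.cos(b)-np.cos(a),np.sin(b)-np.sin(a)])
        row.append("%.1f,%.1f"%(D[0]*np.cos(w)+D[1]*np.sin(w),D[0]*np.sin(w)-D[1]*np.cos(w)))
    print(k,' '.join(row))
E
```

```text
[0.45738151 0.06118496 0.10263954] 90.15009648291917
now [0.4561 0.0615 0.1026] yaw 90.2 q1,q6 [ 8. 97.] t 34.9
[-3.3  1.2  6.4]
0.10889198749677498 152.08144808617988
0 -10.2,-4.8 -20.9,-8.5 -31.9,-11.0 -43.2,-12.4 -54.5,-12.6
1 -11.3,1.0 -22.4,3.1 -33.2,6.4 -43.6,10.8 -53.5,16.3
2 -9.3,6.5 -17.8,13.9 -25.5,22.1 -32.3,31.2 -38.2,40.8
3 -4.8,10.2 -8.5,20.9 -11.0,31.9 -12.4,43.2 -12.6,54.5
4 1.0,11.3 3.1,22.4 6.4,33.2 10.8,43.6 16.3,53.5
5 6.5,9.3 13.9,17.8 22.1,25.5 31.2,32.3 40.8,38.2
6 10.2,4.8 20.9,8.5 31.9,11.0 43.2,12.4 54.5,12.6
7 11.3,-1.0 22.4,-3.1 33.2,-6.4 43.6,-10.8 53.5,-16.3
8 9.3,-6.5 17.8,-13.9 25.5,-22.1 32.3,-31.2 38.2,-40.8
9 4.8,-10.2 8.5,-20.9 11.0,-31.9 12.4,-43.2 12.6,-54.5
10 -1.0,-11.3 -3.1,-22.4 -6.4,-33.2 -10.8,-43.6 -16.3,-53.5
11 -6.5,-9.3 -13.9,-17.8 -22.1,-25.5 -31.2,-32.3 -40.8,-38.2
12 -10.2,-4.8 -20.9,-8.5 -31.9,-11.0 -43.2,-12.4 -54.5,-12.6
```

Request:
{"api": "carry_out", "payload": {"plan": [{"dx":-10.2,"dy":-4.8,"dz":0,"twist":0,"fingers":0.7},{"dx":-20.9,"dy":-8.5,"dz":0,"twist":0,"fingers":0.7},{"dx":-31.9,"dy":-11,"dz":0,"twist":0,"fingers":0.7},{"dx":-43.2,"dy":-12.4,"dz":0,"twist":0,"fingers":0.7},{"dx":-54.5,"dy":-12.6,"dz":0,"twist":0,"fingers":0.7}]}}

```text
clock: 35.32
eef_pos: [0.4443, 0.0068, 0.1026]
tool_rot: [0.706, 0.708, 0.002, 0.0]
ft_force: [0.9, 3.6, 3.8]
grip_width: 0.0222
grasp_force: 59.4
```

Request:
{"api": "carry_out", "payload": {"plan": [{"dx":-11.3,"dy":1,"dz":0,"twist":0,"fingers":0.7},{"dx":-22.4,"dy":3.1,"dz":0,"twist":0,"fingers":0.7},{"dx":-33.2,"dy":6.4,"dz":0,"twist":0,"fingers":0.7},{"dx":-43.6,"dy":10.8,"dz":0,"twist":0,"fingers":0.7},{"dx":-53.5,"dy":16.3,"dz":0,"twist":0,"fingers":0.7}]}}

```text
clock: 35.73
eef_pos: [0.4619, -0.0471, 0.1026]
tool_rot: [0.706, 0.708, 0.002, 0.001]
ft_force: [3.1, 4.2, 4.3]
grip_width: 0.0225
grasp_force: 59.5
```

```bash
python3 - <<'E'
from h import *
from workcell import camera,bot
c=camera("wrist");t,w=tcp(c);print(t,w)
o=bot.get_obs();print(np.round(o["ft_force"],1),np.round(o["ft_torque"],1),o["grip_width"])
d=t[:2]-[.5536,.0102];print(np.hypot(*d),np.degrees(np.arctan2(d[1],d[0])))
E
```

```text
[ 0.46264427 -0.04752669  0.10271942] 90.10222541817708
[3.4 0.2 5.5] [ 0.2 -0.6  0. ] 0.02225927536297796
0.10772796920966475 -147.5980118431416
```

Forces are small and the sleeve follows. I'll continue the circle.

Request:
{"api": "carry_out", "payload": {"plan": [{"dx":-9.3,"dy":6.5,"dz":0,"twist":0,"fingers":0.7},{"dx":-17.8,"dy":13.9,"dz":0,"twist":0,"fingers":0.7},{"dx":-25.5,"dy":22.1,"dz":0,"twist":0,"fingers":0.7},{"dx":-32.3,"dy":31.2,"dz":0,"twist":0,"fingers":0.7},{"dx":-38.2,"dy":40.8,"dz":0,"twist":0,"fingers":0.7}]}}

```text
clock: 36.2
eef_pos: [0.5024, -0.0837, 0.1026]
tool_rot: [0.706, 0.708, 0.002, -0.0]
ft_force: [1.7, 9.1, 7.9]
grip_width: 0.0226
grasp_force: 60.3
```

Request:
{"api": "carry_out", "payload": {"plan": [{"dx":-4.8,"dy":10.2,"dz":0,"twist":0,"fingers":0.7},{"dx":-8.5,"dy":20.9,"dz":0,"twist":0,"fingers":0.7},{"dx":-11,"dy":31.9,"dz":0,"twist":0,"fingers":0.7},{"dx":-12.4,"dy":43.2,"dz":0,"twist":0,"fingers":0.7},{"dx":-12.6,"dy":54.5,"dz":0,"twist":0,"fingers":0.7}]}}

```text
clock: 36.62
eef_pos: [0.5556, -0.0958, 0.1025]
tool_rot: [0.706, 0.708, 0.001, -0.001]
ft_force: [-3.8, 7.2, 11.8]
grip_width: 0.022
grasp_force: 60.7
```

Request:
{"api": "carry_out", "payload": {"plan": [{"dx":1,"dy":11.3,"dz":0,"twist":0,"fingers":0.7},{"dx":3.1,"dy":22.4,"dz":0,"twist":0,"fingers":0.7},{"dx":6.4,"dy":33.2,"dz":0,"twist":0,"fingers":0.7},{"dx":10.8,"dy":43.6,"dz":0,"twist":0,"fingers":0.7},{"dx":16.3,"dy":53.5,"dz":0,"twist":0,"fingers":0.7}]}}

```text
clock: 37.03
eef_pos: [0.608, -0.0803, 0.1025]
tool_rot: [0.706, 0.708, -0.0, -0.001]
ft_force: [-5.9, 2.7, 11.4]
grip_width: 0.0227
grasp_force: 60.8
```

Request:
{"api": "carry_out", "payload": {"plan": [{"dx":6.5,"dy":9.3,"dz":0,"twist":0,"fingers":0.7},{"dx":13.9,"dy":17.8,"dz":0,"twist":0,"fingers":0.7},{"dx":22.1,"dy":25.5,"dz":0,"twist":0,"fingers":0.7},{"dx":31.2,"dy":32.3,"dz":0,"twist":0,"fingers":0.7},{"dx":40.8,"dy":38.2,"dz":0,"twist":0,"fingers":0.7}]}}

```text
clock: 37.45
eef_pos: [0.6462, -0.041, 0.1026]
tool_rot: [0.706, 0.708, -0.001, 0.0]
ft_force: [-5.0, -0.9, 9.0]
grip_width: 0.0225
grasp_force: 60.6
```

```bash
python3 - <<'E'
from h import *
from workcell import camera,bot
c=camera("wrist");t,w=tcp(c);print(t,w)
o=bot.get_obs();print(np.round(o["ft_force"],1),np.round(o["ft_torque"],1),o["grip_width"])
d=t[:2]-[.5536,.0102];print(np.hypot(*d),np.degrees(np.arctan2(d[1],d[0])))
E
```

```text
[ 0.64797659 -0.04082263  0.10239618] 90.14372281388243
[-2.9  1.8  9.2] [ 0.3  0.6 -0. ] 0.022448360716686853
0.10728583330003848 -28.396899561200684
```

Request:
{"api": "carry_out", "payload": {"plan": [{"dx":10.2,"dy":4.8,"dz":0,"twist":0,"fingers":0.7},{"dx":20.9,"dy":8.5,"dz":0,"twist":0,"fingers":0.7},{"dx":31.9,"dy":11,"dz":0,"twist":0,"fingers":0.7},{"dx":43.2,"dy":12.4,"dz":0,"twist":0,"fingers":0.7},{"dx":54.5,"dy":12.6,"dz":0,"twist":0,"fingers":0.7}]}}

```text
clock: 37.92
eef_pos: [0.6602, 0.0127, 0.1026]
tool_rot: [0.707, 0.708, -0.001, 0.002]
ft_force: [-1.5, -3.2, 7.9]
grip_width: 0.0225
grasp_force: 60.5
```

Request:
{"api": "carry_out", "payload": {"plan": [{"dx":11.3,"dy":-1,"dz":0,"twist":0,"fingers":0.7},{"dx":22.4,"dy":-3.1,"dz":0,"twist":0,"fingers":0.7},{"dx":33.2,"dy":-6.4,"dz":0,"twist":0,"fingers":0.7},{"dx":43.6,"dy":-10.8,"dz":0,"twist":0,"fingers":0.7},{"dx":53.5,"dy":-16.3,"dz":0,"twist":0,"fingers":0.7}]}}

```text
clock: 38.33
eef_pos: [0.6451, 0.0673, 0.1026]
tool_rot: [0.707, 0.708, 0.001, 0.003]
ft_force: [4.4, -2.6, 5.7]
grip_width: 0.0225
grasp_force: 60.1
```

Request:
{"api": "carry_out", "payload": {"plan": [{"dx":9.3,"dy":-6.5,"dz":0,"twist":0,"fingers":0.7},{"dx":17.8,"dy":-13.9,"dz":0,"twist":0,"fingers":0.7},{"dx":25.5,"dy":-22.1,"dz":0,"twist":0,"fingers":0.7},{"dx":32.3,"dy":-31.2,"dz":0,"twist":0,"fingers":0.7},{"dx":38.2,"dy":-40.8,"dz":0,"twist":0,"fingers":0.7}]}}

```text
clock: 38.75
eef_pos: [0.6038, 0.1072, 0.1026]
tool_rot: [0.706, 0.708, 0.002, 0.001]
ft_force: [4.6, 0.1, 4.9]
grip_width: 0.0221
grasp_force: 60.1
```

Request:
{"api": "carry_out", "payload": {"plan": [{"dx":4.8,"dy":-10.2,"dz":0,"twist":0,"fingers":0.7},{"dx":8.5,"dy":-20.9,"dz":0,"twist":0,"fingers":0.7},{"dx":11,"dy":-31.9,"dz":0,"twist":0,"fingers":0.7},{"dx":12.4,"dy":-43.2,"dz":0,"twist":0,"fingers":0.7},{"dx":12.6,"dy":-54.5,"dz":0,"twist":0,"fingers":0.7}]}}

```text
clock: 39.17
eef_pos: [0.5486, 0.1202, 0.1026]
tool_rot: [0.706, 0.709, 0.002, 0.001]
ft_force: [3.2, 2.8, 6.6]
grip_width: 0.0224
grasp_force: 60.2
```

Request:
{"api": "carry_out", "payload": {"plan": [{"dx":-1,"dy":-11.3,"dz":0,"twist":0,"fingers":0.7},{"dx":-3.1,"dy":-22.4,"dz":0,"twist":0,"fingers":0.7},{"dx":-6.4,"dy":-33.2,"dz":0,"twist":0,"fingers":0.7},{"dx":-10.8,"dy":-43.6,"dz":0,"twist":0,"fingers":0.7},{"dx":-16.3,"dy":-53.5,"dz":0,"twist":0,"fingers":0.7}]}}

```text
clock: 39.58
eef_pos: [0.4945, 0.1036, 0.1025]
tool_rot: [0.706, 0.709, 0.002, 0.0]
ft_force: [1.8, 3.3, 8.1]
grip_width: 0.0227
grasp_force: 60.2
```

Request:
{"api": "carry_out", "payload": {"plan": [{"dx":-6.5,"dy":-9.3,"dz":0,"twist":0,"fingers":0.7},{"dx":-13.9,"dy":-17.8,"dz":0,"twist":0,"fingers":0.7},{"dx":-22.1,"dy":-25.5,"dz":0,"twist":0,"fingers":0.7},{"dx":-31.2,"dy":-32.3,"dz":0,"twist":0,"fingers":0.7},{"dx":-40.8,"dy":-38.2,"dz":0,"twist":0,"fingers":0.7}]}}

```text
clock: 40.0
eef_pos: [0.4563, 0.0621, 0.1026]
tool_rot: [0.706, 0.709, 0.002, 0.0]
ft_force: [2.2, 2.3, 7.8]
grip_width: 0.0225
grasp_force: 60.2
```

```bash
python3 - <<'E'
from h import *
from workcell import camera,bot
c=camera("wrist");np.save("w170.npy",c,allow_pickle=True);t,w=tcp(c);print(t,w)
o=bot.get_obs();print(np.round(o["ft_force"],1),np.round(o["ft_torque"],1),o["grip_width"],o["eef_pos"])
d=t[:2]-[.5536,.0102];print(np.hypot(*d),np.degrees(np.arctan2(d[1],d[0])))
E
```

```text
[0.45736063 0.06155863 0.10274981] 90.19346758544368
[-2.1 -0.5  9.3] [-0.   0.2 -0. ] 0.022084067450266448 [0.45516676 0.05975659 0.10250648]
0.10908585804872119 151.91316142449958
```

Request:
{"api": "carry_out", "payload": {"plan": [{"dx":-3,"dy":-1.5,"dz":0,"twist":0,"fingers":0.7},{"dx":-6,"dy":-3,"dz":0,"twist":0,"fingers":0.7},{"dx":-10,"dy":-4.6,"dz":0,"twist":0,"fingers":0.7},{"dx":-10,"dy":-4.6,"dz":0,"twist":0,"fingers":0.7},{"dx":-10,"dy":-4.6,"dz":0,"twist":0,"fingers":0.7}]}}

```text
clock: 40.47
eef_pos: [0.4515, 0.0513, 0.1025]
tool_rot: [0.706, 0.708, 0.001, 0.0]
ft_force: [-0.7, 0.2, 10.8]
grip_width: 0.0224
grasp_force: 60.7
```

Request:
{"api": "carry_out", "payload": {"plan": [{"dx":0,"dy":0,"dz":0,"twist":0,"fingers":0.2},{"dx":0,"dy":0,"dz":0,"twist":0,"fingers":-0.3},{"dx":0,"dy":0,"dz":0,"twist":0,"fingers":-0.4},{"dx":0,"dy":0,"dz":0,"twist":0,"fingers":-0.4},{"dx":0,"dy":0,"dz":-5,"twist":0,"fingers":-0.4}]}}

```text
clock: 40.88
eef_pos: [0.4498, 0.051, 0.1051]
tool_rot: [0.706, 0.708, -0.001, -0.001]
ft_force: [-0.1, 0.3, 0.5]
grip_width: 0.0601
grasp_force: 0.0
```

Request:
{"api": "carry_out", "payload": {"plan": [{"dx":0,"dy":0,"dz":-30,"twist":0,"fingers":-0.4},{"dx":0,"dy":0,"dz":-60,"twist":0,"fingers":-0.4},{"dx":0,"dy":0,"dz":-90,"twist":0,"fingers":-0.4},{"dx":-30,"dy":30,"dz":-120,"twist":0,"fingers":-0.4},{"dx":-60,"dy":60,"dz":-150,"twist":0,"fingers":-0.4}]}}

```text
clock: 41.3
eef_pos: [0.4993, 0.0036, 0.2466]
tool_rot: [0.705, 0.709, 0.0, 0.0]
ft_force: [1.2, 1.1, -0.9]
grip_width: 0.0595
grasp_force: 0.0
```

Request:
{"api": "carry_out", "payload": {"plan": [{"dx":-10,"dy":0,"dz":0,"twist":0,"fingers":-0.4},{"dx":-20,"dy":0,"dz":0,"twist":0,"fingers":-0.4},{"dx":-30,"dy":0,"dz":0,"twist":0,"fingers":-0.4},{"dx":-30,"dy":0,"dz":0,"twist":0,"fingers":-0.4},{"dx":-30,"dy":0,"dz":0,"twist":0,"fingers":-0.4}]}}

```text
clock: 41.72
eef_pos: [0.4981, -0.0268, 0.2431]
tool_rot: [0.706, 0.708, -0.001, -0.001]
ft_force: [0.3, 0.5, -0.6]
grip_width: 0.0594
grasp_force: 0.0
```

```bash
python3 - <<'E'
from h import *
from workcell import camera
c=camera("wrist");np.save("w180.npy",c,allow_pickle=True);t,w=tcp(c);print(t,w)
g=cv2.cvtColor(c["image"],cv2.COLOR_RGB2GRAY)
q=proj(c,[[.454,.0518,.134],[.4183,.0640,.048],[.5536,.0108,.055]]);print(q)
x,y=q[0].astype(int);
for r in range(y-26,y+26,3): print(r,''.join("%4d"%v for v in g[r,max(0,x-60):x+34:3]))
print(max(0,x-60))
E
```

```text
[ 0.50011961 -0.02714152  0.24312023] 90.1979982317377
[[223.26803046 113.35004446]
 [203.7040949   99.91914066]
 [328.47713787 151.52078229]]
87   87  85  86  84  82  82  82  84  84  84  82  84  84  81  80  84  83  97 196 199 195 200 202 202 202 199 201 203 200 200 200 202
90   83  85  83  85  84  84  87  82  85  85  82  82  83  62  51  71  84 163 199 191 199 200 202 200 202 200 201 202 200 202 200 201
93   84  84  82  79  84  87  84  85  83  85  86  84  55  39  43  48  27 193 200 188 201 200 203 202 204 200 203 201 203 200 203 204
96   87  87  84  84  85  83  87  84  83  85  84  81  46  43  47  38  71 201 194 201 201 204 199 202 200 203 199 202 200 203 203 201
99   84  87  84  83  86  85  85  82  78  83  82  74  51  50  44  50  24 193 173 184 185 192 199 183 143 159 193 201 203 201 204 201
102   81  83  85  82  86  83  85  84  83  83  84  86  49  40  47  46  34 156  47  45  44  42  21  33  78  81  82  94 200 202 205 202
105   86  84  83  82  84  84  84  84  83  83  86  82  77  47  29  36  47  39  47  55  59  62  57  24  14  44  79  82  81 201 201 206
108   85  84  85  82  85  86  8
[... 735 characters left out ...]
 22  18  75  80  90 202 205 203
126   84  87  85  89  87  86  83  85  87  84  82  86  86  86 167 202 168  45  35  38  42  38  39  20  21  80  80 140 199 204 204 203
129   90  86  87  86  89  85  87  85  87  82  83  87  84  86 183 199 185 151  93  37  35  55  81 172 195 197 200 202 202 201 206 204
132   88  88  86  87  87  85  84  85  86  87  82  85  86  84 179 199 193 203 192 200 200 204 195 203 204 199 200 203 204 204 202 203
135   88  85  89  88  89  84  87  84  85  84  84  85  86  87 177 201 197 203 194 203 203 201 193 202 203 203 204 203 203 201 204 205
138   90  88  87  86  85  88  87  89  86  84  84  85  86  88 176 200 197 201 197 203 203 199 200 206 203 202 203 204 206 201 204 204
163
```

Request:
{"api": "carry_out", "payload": {"plan": [{"dx":-25,"dy":-10,"dz":-5,"twist":0,"fingers":-0.4},{"dx":-50,"dy":-25,"dz":-10,"twist":0,"fingers":-0.4},{"dx":-80,"dy":-40,"dz":-15,"twist":0,"fingers":-0.4},{"dx":-110,"dy":-60,"dz":-20,"twist":0,"fingers":-0.4},{"dx":-140,"dy":-80,"dz":-20,"twist":0,"fingers":-0.4}]}}

```text
clock: 42.18
eef_pos: [0.4194, -0.1671, 0.2648]
tool_rot: [0.705, 0.709, 0.0, 0.0]
ft_force: [0.6, 0.3, -0.6]
grip_width: 0.0598
grasp_force: 0.0
```

Request:
{"api": "carry_out", "payload": {"plan": [{"dx":-30,"dy":-20,"dz":0,"twist":0,"fingers":-0.4},{"dx":-60,"dy":-40,"dz":0,"twist":0,"fingers":-0.4},{"dx":-80,"dy":-60,"dz":0,"twist":0,"fingers":-0.4},{"dx":-80,"dy":-60,"dz":0,"twist":0,"fingers":-0.4},{"dx":-80,"dy":-60,"dz":0,"twist":0,"fingers":-0.4}]}}

```text
clock: 42.6
eef_pos: [0.3593, -0.2472, 0.2641]
tool_rot: [0.707, 0.707, 0.0, -0.001]
ft_force: [0.5, -0.6, 0.7]
grip_width: 0.0595
grasp_force: 0.0
```

```bash
python3 - <<'E'
from h import *
from workcell import camera
T=camera("top");np.save("top30.npy",T,allow_pickle=True);T0=load("top")
def dark(c,box,t):
    x,y,w,h=box;g=cv2.cvtColor(c["image"],cv2.COLOR_RGB2GRAY)[y:y+h,x:x+w]
    b=max(blobs(g<t,10),key=lambda b:b[0][4]);k=cv2.findContours(b[2].astype(np.uint8),0,1)[0][0];return b[0],b[1]+[x,y]
for n,c in(("start",T0),("now",T)): print(n,"crank+ptr",dark(c,(245,262,35,38),70),"hub",dark(c,(262,215,36,36),150))
for n,a,r in(("L",98,.075),("R",218,.075)):
    P=[.5536+r*np.cos(np.radians(a)),.0102+r*np.sin(np.radians(a)),.143];q=proj(T,[P])[0].astype(int);print(n,q)
    g=cv2.cvtColor(T["image"],cv2.COLOR_RGB2GRAY)
    for y in range(q[1]-20,q[1]+21,2): print(y,''.join("%4d"%v for v in g[y,q[0]-22:q[0]+23:2]))
w=load("w18");g=cv2.cvtColor(w["image"],cv2.COLOR_RGB2GRAY)
E
```

```text
start crank+ptr (array([16,  9,  8, 10, 42], dtype=int32), array([264.88095238, 276.73809524])) hub (array([ 10,   8,  18,  18, 251], dtype=int32), array([280.20318725, 231.74501992]))
now crank+ptr (array([15, 10,  9,  9, 42], dtype=int32), array([265.23809524, 277.07142857])) hub (array([ 10,   8,  18,  18, 251], dtype=int32), array([280.20318725, 231.74501992]))
L [243 231]
211  105 119 216 238 240 241 240 240 240 240 240 239 240 240 239 240 241 239 241 240 240 240 240
213  109 150 230 238 240 240 241 240 240 240 240 241 241 241 241 241 240 241 239 241 240 240 241
215  108 176 235 237 240 240 240 241 241 241 239 238 240 237 240 240 240 240 240 240 240 241 240
217  115 212 238 240 239 241 240 240 239 239 236 238 238 239 238 231 237 239 240 240 241 240 240
219  134 226 233 240 241 241 239 240 239 240 239 240 240 241 239 238 240 237 239 240 240 240 240
221  163 236 239 241 239 240 237 239 240 239 240 240 239 240 240 241 241 240 238 235 239 240 240
223  185 235 235 240 240 239 237 239 240 240 240 240 240 240 240 239 241 239 241 238 238 241 240
225  211 240 240 240 240 238 240 239 240 
[... 2665 characters left out ...]
0 241 237 230 239 240
261  240 240 234 221 239 240 240 241 241 240 239 224 162 222 238 232 228 239 238 233 217 239 240
263  240 240 240 225 232 240 240 241 240 240 240 237 208 173 230 234 221 238 239 217 201 239 240
265  241 240 241 235 221 236 239 241 240 240 240 241 234 178 173 179 167 232 232 172 193 239 240
267  240 241 239 239 199 202 237 240 240 239 239 241 240 232 166 147 199 229 186 141 207 238 232
269  239 241 240 240 224 158 194 233 240 240 240 241 240 239 228 225 223 181 132 148 229 235 212
271  240 240 240 239 237 189 135 167 213 229 236 238 238 236 228 209 152 127 129 153 226 224 219
273  239 239 241 241 240 225 153 131 134 151 170 171 176 169 143 130 126 129 144 193 218 228 226
```

```bash
python3 -c "
from workcell import job_done
print(job_done())"
```

```text
the job is handed in; nothing more can be done
None
```

Job handed in: the two steel baskets present stand in their own cups, capped and turned to the stop. The carousel went one full anticlockwise turn, with the crank back at the pointer to within about 1° by the camera and both handles still in their locked line. The case, remote and bottle were not approached, and locking the caps turned the carousel about 5° clockwise before the crank turn.

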